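# Open the hot test kiln with the lid lifter

## Task

Open the little test kiln: take the lid lifter from its rest, hook it under the lid's loop handle, lift the hot lid off and set it down gently in the middle of the round platform of the modelling stand, then lay the lifter back in its rest and let go. The lid is hot and brittle: never touch it with the robot, never push or pull on it hard with the lifter, never let it drop or knock down, even in a trial lift, and keep it level all the time (less than about 7 degrees of tilt); it is heavier on one side, so find by feel the place along the loop where it balances before you lift it away. Leave everything else on the bench where it is.

Things in the scene. Friction and masses are not known exactly. Their poses are not given: they have to be found in the camera images.
- lid: Hot kiln lid: brown disc 200 mm across, 22 mm thick, dark steel band; below it a plug 140 mm across, 6 mm deep, loose in the 172 mm mouth. Origin: centre of the disc's underside, z up. 0.5 to 0.65 kg. Its centre of mass is at x = 0 but anywhere from y = -23 to +23 mm (not measured), about 46 mm below the loop bar's axis. Steel loop on top: see loop_mid.
- loop_mid (a point): Middle of the loop's bar axis, 58 mm above the lid's origin; axes as the lid's. Bar: 8 mm round, along y, on posts at y = -50 and +50 mm, 32 mm clear under it. Lifted over 5 mm off balance the lid hangs too far out of level; raised just 2 to 4 mm at a wrong place it only tips about its rim (100 mm from its centre) on the far side, so small trial lifts show by their forces where the weight is.
- lifter: Lid lifter: wooden grip 96 long (x), 20 wide (y), 26 mm high (z), dark 8 mm round steel hook below. Origin: centre of the grip. The shank goes down at x = -20 mm to z = -85 mm, the hook runs level along +x to x = +20 mm, its tip turns up to z = -73 mm (8 mm above the level part). Open towards +x. Grasp the grip's middle from above, fingers closing along y. 0.18 kg.
- hook (a point): Middle of the level part of the lifter's hook, on the bar's axis (its top is 4 mm higher), 85 mm below the centre of the grip; axes as the lifter's.
- rest: Fixed dark steel rest for the lifter: foot 130 x 55 mm and two posts at x = -40 and +40 mm, each ending in a saddle 105 mm above the bench, 26 mm wide between cheeks 8 mm high. The grip lies along x across both saddles with the hook hanging between the posts. Origin: centre of its underside.
- rest_seat (a point): Where the centre of the grip is when the lifter lies in its rest (118 mm above the bench), axes as the rest's and as those of the lifter lying in it.
- kiln: Fixed round test kiln, 230 mm across, rim 130 mm above the bench, mouth 172 mm across, open upward; the lid rests on the rim. Origin: centre of its underside. It may stand on either side of the bench.
- stand: Fixed modelling stand: dark foot 170 mm across, flat aluminium platform 190 mm across on a clamped column. Platform top 45 to 85 mm above the bench, height not measured; it does not give. Origin: centre of the foot's underside, platform centred over it. The lid stands on it on its 6 mm plug. It may be on either side of the bench.
- mould_a: white plaster casting mould with a black rubber strap, 130 x 100 x 90 mm; bystander, to be left alone. Origin: centre of its underside.
- mould_b: white plaster casting mould with a black strap, 120 x 100 x 80 mm; bystander, to be left alone. Origin: centre of its underside.
- mould_c: white plaster casting mould with a black strap, 120 x 110 x 100 mm; bystander, to be left alone. Origin: centre of its underside.
- beaker: small brown clay beaker, 68 mm across, 75 mm high; bystander, to be left alone. Origin: centre of its underside.
- bowl: yellow plastic mixing bowl, 170 mm across, 75 mm high; bystander, to be left alone. Origin: centre of its underside.
- glaze: closed jar, 68 mm across, 100 mm high; bystander, to be left alone. Origin: centre of its underside.
- brush: brush lying on the bench; bystander, to be left alone. Origin: centre of its underside or near it.
Things that resemble listed ones, but are neither listed nor needed, are in the scene too. What is shaped like the stand but blue or purple is not meant.

How it is judged (in metres and radians):
On the way, in this order (a step that is already met when the one before it is completed fails the run):
1. the lid hangs level from the lifter, its underside more than 20 mm above the kiln's rim (z of lid in the frame of kiln above 0.15 m and angle between lid's own z axis and vertical below 0.12 rad and contact force between lifter and lid above 2 N and contact force between lid and kiln below 0.2 N), for 0.3 s.
2. the lid stands on the stand's platform within 25 mm of its centre, unloaded from the lifter (horizontal distance between lid and stand below 0.025 m and contact force between lid and stand above 2 N and contact force between lifter and lid below 0.5 N), for 0.2 s.
At the end, for the whole second after the job is handed in: The lid stands flat and still on the stand's platform, its centre within 25 mm of the stand's axis (tilt under 0.05 rad); the lifter lies still in both saddles of its rest, the centre of its grip within 12 mm of the rest's seat point, along the rest within 0.12 rad and upright within 0.1 rad (horizontal distance between lid and stand below 0.025 m and contact force between lid and stand above 2 N and angle between lid's own z axis and vertical below 0.05 rad and linear speed of each of lid, lifter below 0.02 m/s and distance between lifter and rest_seat below 0.012 m and angle between the x axis of lifter and the x axis of rest_seat, either way round below 0.12 rad and angle between lifter's own z axis and vertical below 0.1 rad and contact force between lifter and rest above 0.5 N); the robot touches nothing.
It fails at once if the robot touches the hot lid (contact force between any of the fingers, the arm and lid above 0.3 N).
It fails at once if the lid tilts more than 0.12 rad (7 degrees) (angle between lid's own z axis and vertical above 0.12 rad).
It fails at once if the lifter pushes or pulls on the lid with more than 15 N (contact force between lifter and lid above 15 N).
It fails at once if the lid is knocked down or pressed on the stand or kiln with more than 25 N (contact force between lid and stand above 25 N or contact force between lid and kiln above 25 N).
It fails at once if a bystander is moved more than 20 mm (distance of any of mould_a, mould_b, mould_c, beaker, bowl, glaze, brush from where it was at the start of the episode above 0.02 m).
It also fails if it takes over 72 s, if anything falls off the work surface, if the arm or the gripper's body presses on something with over 40 N, if the wrist force passes 120 N, or if a joint passes its speed limit or range.

## Robot

A 6-joint arm with a two-finger parallel gripper is mounted at the origin on the work surface. World frame = base frame: x ahead of the robot, y to its left, z up, the work surface at z = 0. Lengths are in m, angles in degrees, forces in N, time in s.
With the tool pointing down it reaches from about 0.35 to 0.775 m from the base axis. Payload 5.5 kg.
Tool frame: the origin (TCP) lies between the finger pads; the fingertips stand 11 mm ahead of it and the grasp point (between the pads) lies 8 mm behind it; z points along the fingers, y is the line along which they close (so a half turn about z gives the same grasp; the last joint's range is limited). The gripper opens to 85 mm and grips with 20 to 120 N. Pads are 22 mm wide; open, the fingers measure 114 mm over their backs; the gripper's body (76 mm by 85 mm) begins 54 mm behind the grasp point. The pads swing forward as they close: fully open they stand 13 mm farther back than shut.
Start: joints at [62.418, 17.945, 2.641, 74.691, 0, 82.002], TCP at [0.193, 0.542, 0.21] pointing down, gripper open.
Joint ranges: [-158.12, 158.12], [-49.38, 96.58], [-58.88, 72.47], [-126.05, 133.96], [-84.25, 85.87], [-180, 180]. Speed limits (degrees/s): [147.25, 147.25, 180, 180, 180, 180].

## Interface

Orientations are given as a 3x3 rotation matrix whose columns are the frame's x, y, z axes.
In Python, from plant import manip gives the robot as it stands.
- The arm moves only by the shell command python3 -m jog 'ROWS' [OPENING] [FORCE]. ROWS is JSON, a list of rows, each an object with "delta_pos": the shift along the tool's x, y, z in cm, a list of three; "turn": the turn, a rotation vector about the tool's x, y, z in rad, a list of three. A call has exactly 8 rows; each row is the pose to reach, as a shift and turn from the pose commanded when the call began, along the tool's axes at that moment; what a row does not reach only later rows make up. A row lasts 1/10 s, in which the tool goes at most 50 mm and 8.59 degrees, less where a joint would pass 70% of its speed; a pose out of reach is approached as far as the arm can. A call with a gripper value outside its range is refused whole. OPENING is the finger opening in cm, from 0 to 8.54, set as the call begins (- or left out, the last holds). The fingers move at their own pace and stop on an object; FORCE is the grip in N (left out, the last holds). Time passes only in rows, so rows that repeat a pose let the fingers close, or fill a call up. It gives the time, the measured TCP pose, the force, the opening and the grip force at its end, in the units of the state.
- manip.sense(): the state, without advancing time (a new reading comes with each control period).
- manip.read_camera(name): name is "scene" or "side" or "wrist"; returns a dict with "frame" (420x560x3 uint8, red, green, blue), "mtx" (3x3 intrinsics, pixels), "extrinsics" (4x4, takes a point from camera to world coordinates). Camera axes: x right, y down, z forward; pixel columns grow to the right and rows downward; lengths in m; the calibration is good to about 2 mm. A picture is of the moment at which its call begins. There is no depth.
- manip.job_done(): hands the job in; it is judged then, once.
The state is a dict: "clock": time; "joints": joint angles; "joint_velocities": joint speeds; "tau": joint torques, N m; "tcp_pos": TCP position; "tcp_rot": TCP orientation; "ft_force": force on the tool from outside, world axes, zero at the start; "torque": the same for the moment, N m; "gripper_width": finger opening in m; "grip_force": force on a finger pad.
Only numpy, scipy, OpenCV 4.12 (cv2) and the standard library are available. Lean on these libraries where they do the work, as an engineer would, in place of code of your own. Each camera call takes 0.05 s, during which the arm holds its last target. There are 200 camera calls.

## Working session

There is one attempt and no reset: what is moved stays moved. The work goes in short steps, Python scripts to look and compute and a shell command to move; the robot and the scene stay as the last step left them, time stands still between calls to the robot, and variables do not carry over. Pictures are saved under pics/ and viewed, at most 10 in all, crops included, and the job is handed in when it is done.

```bash
mkdir -p pics; ls; python3 - <<'E'
from plant import manip
import cv2,numpy as np
s=manip.sense();print(s['clock'],s['tcp_pos'],s['tcp_rot'],s['ft_force'],s['gripper_width'])
for n in ['scene','side','wrist']:
    d=manip.read_camera(n);cv2.imwrite(f'pics/{n}0.png',d['frame'][...,::-1]);np.savez(f'{n}0.npz',**d)
    print(n,d['mtx'].round(1).tolist(),d['extrinsics'].round(3).tolist())
a=cv2.imread('pics/scene0.png');b=cv2.imread('pics/side0.png')
E
```

```text
pics
0.0 [0.19248864 0.54124192 0.20920289] [[-9.42158693e-01  3.35166072e-01 -8.37355425e-04]
 [ 3.35167035e-01  9.42157279e-01 -1.64923413e-03]
 [ 2.36153184e-04 -1.83449421e-03 -9.99998289e-01]] [ 0.01438341 -0.63177326 -0.40957826] 0.08552330935548066
scene [[441.2, 0.0, 278.1], [0.0, 441.2, 210.2], [0.0, 0.0, 1.0]] [[0.516, 0.548, -0.658, 1.409], [0.857, -0.316, 0.408, -0.56], [0.016, -0.774, -0.633, 1.017], [0.0, 0.0, 0.0, 1.0]]
side [[528.4, 0.0, 272.8], [0.0, 528.4, 207.8], [0.0, 0.0, 1.0]] [[0.8, -0.439, 0.409, -0.126], [-0.6, -0.598, 0.531, -0.817], [0.012, -0.67, -0.742, 1.275], [0.0, 0.0, 0.0, 1.0]]
wrist [[303.2, 0.0, 276.6], [0.0, 303.2, 207.5], [0.0, 0.0, 1.0]] [[0.335, 0.906, 0.26, 0.126], [0.942, -0.322, -0.094, 0.565], [-0.001, 0.276, -0.961, 0.373], [0.0, 0.0, 0.0, 1.0]]
```

View pics/scene0.png

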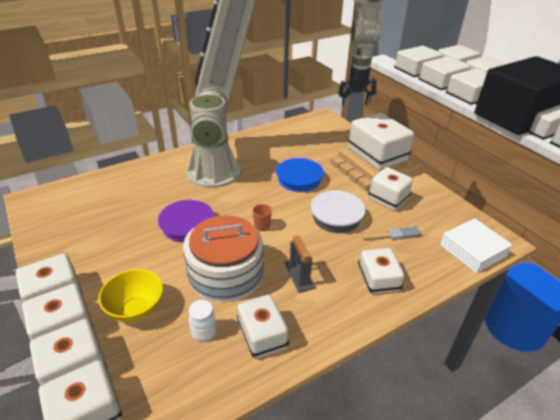

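View pics/side0.png

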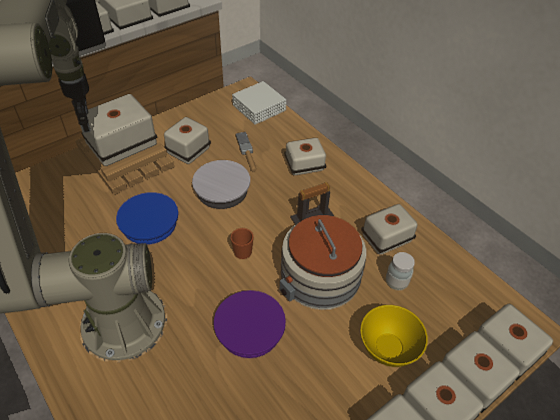

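The scene view shows the lidded kiln at (224,250), the lifter in its rest at (300,262) and the aluminium stand at (337,210). The blue (300,174) and purple (186,220) discs are decoys. In the side view these are the kiln at (325,245), lifter at (313,195), stand at (221,183), blue at (147,217) and purple at (249,322). The grey platform is the stand because it is the only one that is neither blue nor purple. I'll confirm that in enlarged crops.

```bash
python3 - <<'E'
import cv2,numpy as np
a=cv2.imread('pics/scene0.png')[180:310,170:390];b=cv2.imread('pics/side0.png')[150:310,180:380]
a=cv2.resize(a,(440*9//10,260*9//10),interpolation=3) if 0 else cv2.resize(a,(400,236),interpolation=2)
b=cv2.resize(b,(400,320),interpolation=2)
s=cv2.imread('pics/side0.png')[180:240,285:345]; c=cv2.imread('pics/scene0.png')[225:295,275:330]
out=np.zeros((600,800,3),np.uint8);out[:236,:400]=a;out[240:560,:400]=b
out[:300,420:720]=cv2.resize(s,(300,300),interpolation=2);out[300:600,420:656]=cv2.resize(c,(236,300),interpolation=2)
cv2.imwrite('pics/crop1.png',out)
E
```

```text
(no output)
```

View pics/crop1.png

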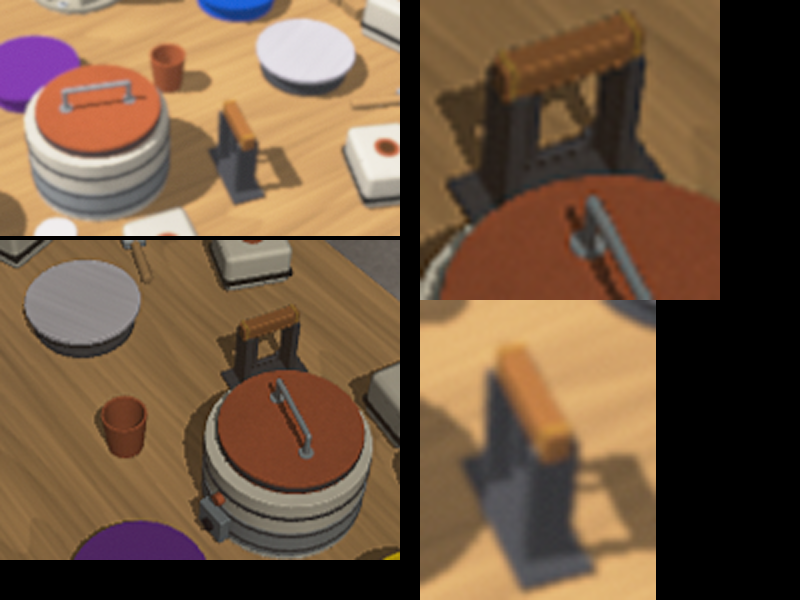

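The crops confirm the grey platform (scene 337,210; side 221,183) on its dark foot. The lifter's wooden grip lies on two dark posts, and the steel loop is on the brown lid. Next I'll measure them.

```bash
cat > h.py <<'E'
import cv2,numpy as np
def load(n): return dict(np.load(n))
def rays(d,px):
    px=np.atleast_2d(px).astype(float);E=d['extrinsics']
    v=np.c_[px,np.ones(len(px))]@np.linalg.inv(d['mtx']).T@E[:3,:3].T
    return E[:3,3],v
def plane(d,px,z):
    o,v=rays(d,px);return o+v*((z-o[2])/v[:,2])[:,None]
def proj(d,P):
    E=d['extrinsics'];c=(np.atleast_2d(P)-E[:3,3])@E[:3,:3];p=c@d['mtx'].T;return p[:,:2]/p[:,2:]
def tri(da,pa,db,pb):
    oa,va=rays(da,pa);ob,vb=rays(db,pb);va=va[0]/np.linalg.norm(va);vb=vb[0]/np.linalg.norm(vb)
    t=np.linalg.lstsq(np.c_[va,-vb],ob-oa,rcond=None)[0];A=oa+va*t[0];B=ob+vb*t[1]
    return (A+B)/2,np.linalg.norm(A-B)
def blob(m,seed,k=3):
    m=cv2.morphologyEx(m.astype(np.uint8),cv2.MORPH_OPEN,np.ones((k,k)))
    n,l,st,c=cv2.connectedComponentsWithStats(m)
    i=l[seed[1],seed[0]];return (l==i).astype(np.uint8) if i else None
def contour(m):
    c=max(cv2.findContours(m,0,1)[0],key=cv2.contourArea);return c[:,0]
E
python3 - <<'E'
from h import *
S,D=load('scene0.npz'),load('side0.npz')
for nm,d,seeds in(('scene',S,dict(lid=(215,250),stand=(337,210),grip=(301,250))),('side',D,dict(lid=(345,245),stand=(221,183),grip=(313,192)))):
    hsv=cv2.cvtColor(d['frame'],cv2.COLOR_RGB2HSV)
    for k,s in seeds.items():
        c=hsv[s[1],s[0]].astype(int);print(nm,k,c,d['frame'][s[1],s[0]])
        if k=='stand': m=(hsv[...,1]<50)&(abs(hsv[...,2].astype(int)-c[2])<35)
        elif k=='lid': m=(hsv[...,0]<12)&(hsv[...,1]>130)
        else: m=(hsv[...,0]<17)&(hsv[...,1]>130)&(abs(hsv[...,2].astype(int)-c[2])<60)
        b=blob(m,s,2 if k=='grip' else 3)
        if b is None: print('none');continue
        ct=contour(b); hull=cv2.convexHull(ct)[:,0]
        if k=='grip':
            print(cv2.minAreaRect(ct),cv2.boundingRect(ct)); P=plane(d,cv2.boxPoints(cv2.minAreaRect(ct)),.125)[:,:2];print(P.round(3))
            r=cv2.minAreaRect(plane(d,ct,.125)[:,:2].astype(np.float32));print(r)
        else:
            for z in ([.152] if k=='lid' else [.045,.055,.065,.075,.085]):
                dense=contour(cv2.drawContours(np.zeros_like(b),[hull[:,None]],-1,1,-1))
                P=plane(d,dense,z)[:,:2].astype(np.float32);print(k,z,[np.round(x,4) for x in cv2.fitEllipse(P)])
    pts=dict(scene=[(204,231),(241.5,227)],side=[(320,222.5),(333,255)])[nm]
    P=plane(d,pts,.190);print('loop',P.round(4),P.mean(0).round(4),np.linalg.norm(P[1]-P[0]),np.degrees(np.arctan2(*(P[1]-P[0])[1::-1])))
E
```

```text
scene lid [  9 169 213] [213 113  72]
lid 0.152 [array([ 0.5305, -0.172 ]), array([0.1877, 0.287 ]), np.float64(18.7531)]
scene stand [140   7 227] [225 221 227]
stand 0.045 [array([0.4833, 0.2592]), array([0.1868, 0.1929]), np.float64(32.6968)]
stand 0.055 [array([0.4929, 0.2508]), array([0.1849, 0.1909]), np.float64(32.6969)]
stand 0.065 [array([0.5024, 0.2424]), array([0.1829, 0.1889]), np.float64(32.6968)]
stand 0.075 [array([0.5119, 0.234 ]), array([0.181 , 0.1869]), np.float64(32.6968)]
stand 0.085 [array([0.5214, 0.2255]), array([0.1791, 0.1849]), np.float64(32.6968)]
scene grip [ 14 164 196] [196 128  70]
((302.1037902832031, 247.9446563720703), (24.352941513061523, 8.823529243469238), 61.927513122558594) (293, 237, 19, 24)
[[ 0.619 -0.018]
 [ 0.615  0.012]
 [ 0.707 -0.009]
 [ 0.709 -0.038]]
((0.6633637547492981, -0.013381367549300194), (0.02787555754184723, 0.0959930494427681), 77.82588958740234)
loop [[ 0.5238 -0.2532  0.19  ]
 [ 0.5611 -0.155   0.19  ]] [ 0.5425 -0.2041  0.19  ] 0.10504911578940715 69.22187081966302
side lid [  9 174 126] [126  67  40]
lid 0.152 [array([ 0
[... 287 characters left out ...]
array([0.4795, 0.2457]), array([0.1848, 0.1904]), np.float64(152.7482)]
stand 0.075 [array([0.4745, 0.2369]), array([0.1832, 0.1888]), np.float64(152.7482)]
stand 0.085 [array([0.4695, 0.2281]), array([0.1817, 0.1872]), np.float64(152.7482)]
side grip [ 14 168 117] [117  75  40]
((319.1499938964844, 190.9499969482422), (10.75174331665039, 31.939001083374023), 71.56504821777344) (303, 184, 32, 16)
[[ 0.622  0.007]
 [ 0.724 -0.014]
 [ 0.704 -0.053]
 [ 0.603 -0.031]]
((0.6622707843780518, -0.0225372277200222), (0.0418570302426815, 0.10778138041496277), 78.06279754638672)
loop [[ 0.5433 -0.1597  0.19  ]
 [ 0.4991 -0.2632  0.19  ]] [ 0.5212 -0.2114  0.19  ] 0.11255068988510399 -113.10395770245167
```

```bash

R='{"delta_pos":[-31.5,-18.5,-4],"turn":[0,0,-0.124]}'
python3 -m jog '[{"delta_pos":[-4,-2.3,-1],"turn":[0,0,-0.02]},{"delta_pos":[-8,-4.7,-2],"turn":[0,0,-0.04]},{"delta_pos":[-12,-7,-3],"turn":[0,0,-0.06]},{"delta_pos":[-16,-9.4,-4],"turn":[0,0,-0.08]},{"delta_pos":[-20,-11.7,-4],"turn":[0,0,-0.1]},{"delta_pos":[-24,-14,-4],"turn":[0,0,-0.124]},{"delta_pos":[-28,-16.4,-4],"turn":[0,0,-0.124]},{"delta_pos":[-31.5,-18.5,-4],"turn":[0,0,-0.124]}]' 8.54 60
python3 - <<'E'
from plant import manip
s=manip.sense();print(s['clock'],s['tcp_pos'],s['tcp_rot'],s['joints'],s['ft_force'])
import numpy as np
yaw=np.degrees(np.arctan2(s['tcp_rot'][1][0],s['tcp_rot'][0][0]));print(yaw)
R=np.array(s['tcp_rot']);print(R.T@(np.array([.655,-.018,.25])-s['tcp_pos'])*100)
E
```

```text
clock: 0.95
tcp_pos: [0.4285, 0.2599, 0.25]
tcp_rot: [[-0.976, 0.217, 0.0], [0.217, 0.976, -0.0], [-0.0, -0.0, -1.0]]
ft_force: [0.6, 1.5, -0.5]
gripper_width: 0.0855
grip_force: 0.0
0.95 [0.4285442  0.25994807 0.25000825] [[-9.76231921e-01  2.16728473e-01  7.88925045e-05]
 [ 2.16728468e-01  9.76231923e-01 -6.81402525e-05]
 [-9.17853143e-05 -4.94224379e-05 -9.99999995e-01]] [ 2.20595224e+01  9.19477137e+00 -3.13544684e+00  7.76670588e+01
 -5.31599508e-03  3.45764749e+01] [ 0.55300025  1.46699222 -0.4630809 ]
167.48304744421628
[-2.81312634e+01 -2.22262356e+01  4.50561541e-03]
```

```bash

python3 -m jog '[{"delta_pos":[-4,-3.2,0],"turn":[0,0,0]},{"delta_pos":[-8,-6.3,0],"turn":[0,0,0]},{"delta_pos":[-12,-9.5,0],"turn":[0,0,0]},{"delta_pos":[-16,-12.6,0],"turn":[0,0,0]},{"delta_pos":[-20,-15.8,0],"turn":[0,0,0]},{"delta_pos":[-24,-19,0],"turn":[0,0,0]},{"delta_pos":[-27,-21.4,0],"turn":[0,0,0]},{"delta_pos":[-28.1,-22.2,0],"turn":[0,0,0]}]'
python3 - <<'E'
from plant import manip
import numpy as np,cv2
d=manip.read_camera('wrist');np.savez('wrist1.npz',**d);cv2.imwrite('pics/wrist1.png',d['frame'][...,::-1])
print(d['extrinsics'].round(3).tolist())
s=manip.sense();print(s['tcp_pos'],s['ft_force'],s['torque'])
E
```

```text
clock: 1.75
tcp_pos: [0.6559, -0.0199, 0.2483]
tcp_rot: [[-0.975, 0.22, -0.001], [0.22, 0.975, -0.001], [0.001, -0.001, -1.0]]
ft_force: [-0.3, -0.4, 0.1]
gripper_width: 0.0854
grip_force: 0.0
[[0.22, 0.938, 0.269, 0.587], [0.975, -0.212, -0.061, -0.004], [-0.0, 0.276, -0.961, 0.412], [0.0, 0.0, 0.0, 1.0]]
[ 0.65613667 -0.02001678  0.24803277] [ 1.55269908 -0.58997108 -0.72309225] [-0.01779507 -0.08611825 -0.04717432]
```

View pics/wrist1.png

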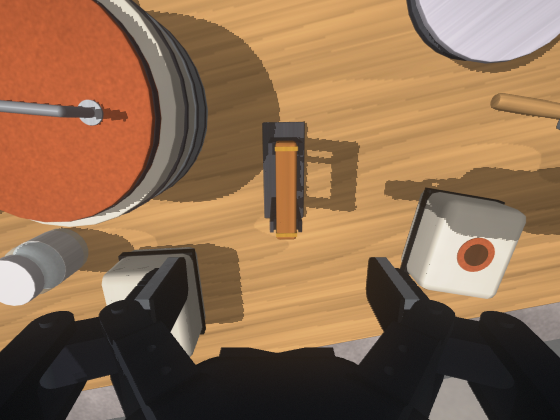

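The wrist view shows the grip upright in the image from (286,145) to (286,238). The shank's shadow (rows about 155) lies nearer the top, which is the robot side. The loop's end and post are at (90,110).

```bash
python3 - <<'E'
from h import *
d=load('wrist1.npz')
hsv=cv2.cvtColor(d['frame'],cv2.COLOR_RGB2HSV);print(hsv[190,286],hsv[235,286],hsv[190,320])
m=(hsv[...,0]<17)&(hsv[...,1]>150);m[:,:265]=0;m[:,310:]=0;m[:120]=0;m[250:]=0
b=blob(m,(286,190));ct=contour(b);print(cv2.boundingRect(ct))
# top rectangle region rows: print width profile
for r in range(140,242,8): x=np.where(b[r])[0]; print(r,x.min() if len(x) else 0,x.max() if len(x) else 0)
P=plane(d,ct,.131)[:,:2].astype(np.float32);print(cv2.minAreaRect(P))
# lid rim ellipse right part, bar end
print(plane(d,[(90,107),(0,105)],.192).round(4))
# side view loop bar by brightness
for n,R,z in(('side0.npz',(300,210,350,265),.188),('scene0.npz',(195,220,250,240),.188)):
    e=load(n);f=cv2.cvtColor(e['frame'],cv2.COLOR_RGB2HSV);x0,y0,x1,y1=R
    mm=np.zeros(f.shape[:2],np.uint8);mm[y0:y1,x0:x1]=(f[y0:y1,x0:x1,1]<100)
    c=contour(mm);q=plane(e,c,.188)[:,:2].astype(np.float32);print(n,cv2.contourArea(c),cv2.boundingRect(c),cv2.minAreaRect(q))
    v=cv2.fitLine(c.astype(np.float32),2,0,.01,.01).ravel();print(v)
# kiln rim circle / lid from side ok; lid band in scene
e=load('scene0.npz');f=cv2.cvtColor(e['frame'],cv2.COLOR_RGB2HSV)
mm=((f[...,0]<12)&(f[...,1]>140)).astype(np.uint8);mm[:,263:]=0;mm[:,:186]=0;mm[:215]=0;mm[270:]=0
c=cv2.convexHull(contour(mm));mm=cv2.drawContours(mm*0,[c],-1,1,-1);print(cv2.boundingRect(c),cv2.fitEllipse(plane(e,contour(mm),.152)[:,:2].astype(np.float32)))
E
```

```text
[ 13 166 181] [ 19 179 201] [ 16 131 200]
(276, 151, 21, 82)
140 0 0
148 0 0
156 276 296
164 276 296
172 276 295
180 276 295
188 276 295
196 276 295
204 276 295
212 276 295
220 276 295
228 276 295
236 0 0
((0.6537789702415466, -0.010613245889544487), (0.01875763200223446, 0.0789807140827179), 77.27325439453125)
[[ 0.55   -0.1281  0.192 ]
 [ 0.5351 -0.188   0.192 ]]
side0.npz 169.5 (300, 210, 34, 11) ((0.5561826825141907, -0.12308932840824127), (0.03547285497188568, 0.09320957958698273), 64.88325500488281)
[ 9.9716693e-01 -7.5220630e-02  3.1455844e+02  2.1312987e+02]
scene0.npz 149.5 (203, 224, 42, 16) ((0.5495527386665344, -0.20645588636398315), (0.11299481242895126, 0.053342197090387344), 67.41644287109375)
[ 9.9374449e-01 -1.1167775e-01  2.2282906e+02  2.2997437e+02]
(190, 215, 73, 49) ((0.5374848246574402, -0.1902645081281662), (0.1892503798007965, 0.23251381516456604), 13.108847618103027)
```

```bash

python3 -m jog '[{"delta_pos":[0.1,0.8,3],"turn":[0,0,0]},{"delta_pos":[0.1,0.8,6],"turn":[0,0,0]},{"delta_pos":[0.1,0.8,8],"turn":[0,0,0]},{"delta_pos":[0.1,0.8,8],"turn":[0,0,0]},{"delta_pos":[0.1,0.8,8],"turn":[0,0,0]},{"delta_pos":[0.1,0.8,8],"turn":[0,0,0]},{"delta_pos":[0.1,0.8,8],"turn":[0,0,0]},{"delta_pos":[0.1,0.8,8],"turn":[0,0,0]}]'
python3 - <<'E'
from plant import manip
from h import *
d=manip.read_camera('wrist');np.savez('wrist2.npz',**d)
s=manip.sense();print(s['tcp_pos'],s['ft_force'],s['torque'])
hsv=cv2.cvtColor(d['frame'],cv2.COLOR_RGB2HSV)
T=np.array([.655,-.013,.131]);c=proj(d,T)[0];print(c)
m=(hsv[...,0]<24)&(hsv[...,1]>150);x,y=c.astype(int)
M=np.zeros_like(m);M[max(0,y-100):y+100,max(0,x-40):x+40]=m[max(0,y-100):y+100,max(0,x-40):x+40]
b=blob(M,(x,y))
ct=contour(b);print(cv2.boundingRect(ct),cv2.minAreaRect(plane(d,ct,.131)[:,:2].astype(np.float32)))
f=d['frame'].copy()[max(0,y-120):y+120,max(0,x-100):x+100,::-1];cv2.imwrite('pics/wrist2c.png',cv2.resize(f,None,fx=2.5,fy=2.5))
E
```

```text
clock: 2.6
tcp_pos: [0.6553, -0.0076, 0.1714]
tcp_rot: [[-0.976, 0.216, 0.002], [0.216, 0.976, -0.0], [-0.002, 0.0, -1.0]]
ft_force: [0.1, -0.8, -0.4]
gripper_width: 0.085
grip_force: 0.0
[ 0.65517294 -0.00759172  0.17113941] [-0.55222455  0.2707851   0.48677182] [-0.01278009 -0.01968292 -0.01251755]
[269.26051636 224.4744036 ]
(257, 151, 31, 130) ((0.651914656162262, -0.009729702025651932), (0.020998962223529816, 0.09593348950147629), 77.5180435180664)
```

View pics/wrist2c.png

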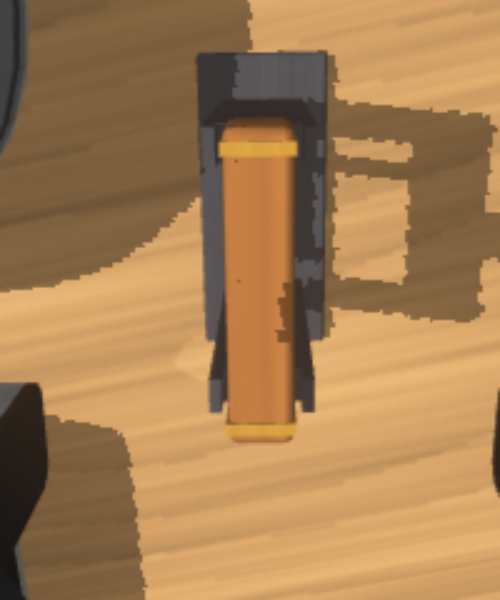

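The shank's shadow is at the robot end, so the hook opens away from the robot. The grip centre is (0.652, -0.010) with the expected 96 x 21 mm size, so I'm grasping it.

```bash

python3 -m jog '[{"delta_pos":[0.25,-0.3,1],"turn":[0,0,0]},{"delta_pos":[0.25,-0.3,2.5],"turn":[0,0,0]},{"delta_pos":[0.25,-0.3,4],"turn":[0,0,0]},{"delta_pos":[0.25,-0.3,5],"turn":[0,0,0]},{"delta_pos":[0.25,-0.3,6],"turn":[0,0,0]},{"delta_pos":[0.25,-0.3,6],"turn":[0,0,0]},{"delta_pos":[0.25,-0.3,6],"turn":[0,0,0]},{"delta_pos":[0.25,-0.3,6],"turn":[0,0,0]}]'
python3 -m jog '[{"delta_pos":[0,0,0],"turn":[0,0,0]},{"delta_pos":[0,0,0],"turn":[0,0,0]},{"delta_pos":[0,0,0],"turn":[0,0,0]},{"delta_pos":[0,0,0],"turn":[0,0,0]},{"delta_pos":[0,0,0],"turn":[0,0,0]},{"delta_pos":[0,0,0],"turn":[0,0,0]},{"delta_pos":[0,0,0],"turn":[0,0,0]},{"delta_pos":[0,0,0],"turn":[0,0,0]}]' 0 80
```

```text
clock: 3.45
tcp_pos: [0.6521, -0.01, 0.1109]
tcp_rot: [[-0.976, 0.216, 0.001], [0.216, 0.976, -0.0], [-0.001, 0.0, -1.0]]
ft_force: [-0.2, 0.4, -0.8]
gripper_width: 0.0857
grip_force: 0.0
clock: 4.25
tcp_pos: [0.6515, -0.0099, 0.11]
tcp_rot: [[-0.976, 0.216, -0.0], [0.216, 0.976, 0.0], [0.0, 0.0, -1.0]]
ft_force: [0.1, 0.3, -0.8]
gripper_width: -0.0001
grip_force: 0.0
```

The fingers closed on nothing, so I'm taking another look.

```bash
python3 - <<'E'
from plant import manip
from h import *
o=[]
for n,c in(('wrist',None),('side',(260,150)),('scene',(240,200))):
    d=manip.read_camera(n);np.savez(n+'3.npz',**d);f=d['frame'][...,::-1]
    if c: f=f[c[1]:c[1]+100,c[0]:c[0]+133]
    o.append(cv2.resize(f,(400,300)))
cv2.imwrite('pics/m3.png',np.vstack([np.hstack(o[:2]),np.hstack([o[2],o[2]*0])]))
E
```

```text
(no output)
```

View pics/m3.png

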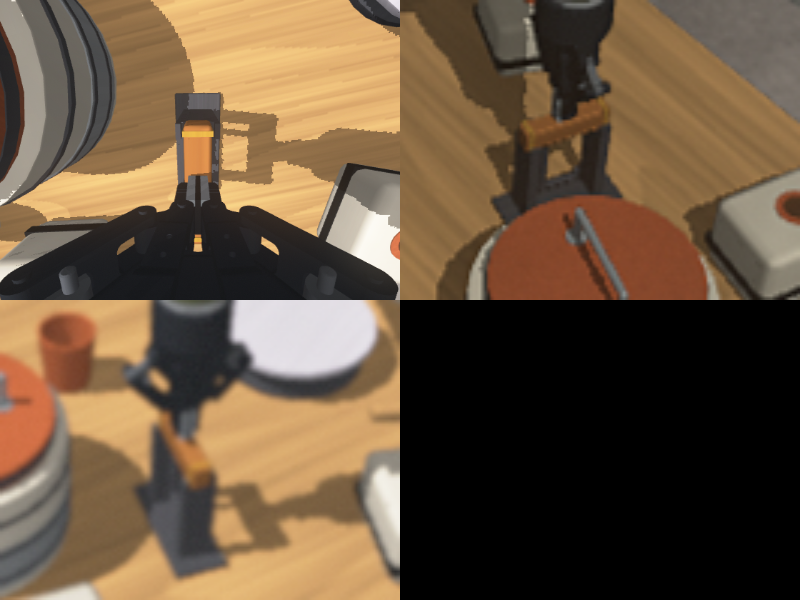

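```bash
python3 - <<'E'
from h import *
from plant import manip
s=manip.sense();print(s['tcp_pos'],s['gripper_width'],s['grip_force'],s['ft_force'],s['joints'])
for n,c in(('side',(260,150)),('scene',(240,200)),('wrist',(0,0))):
    d=load(n+'3.npz');k=3 if n!='wrist' else 400/560
    for z in(.099,.131,.15): print(n,z,((proj(d,[.6517,-.0099,z])[0]-c)*k).round(0))
    print('grip ends',((proj(d,[[.6517-.047,.0005,.131],[.6517+.047,-.0203,.131]])-c)*k).round(0).tolist())
# arm forward check: tip vs grip in initial side view
d=load('side0.npz');print(proj(d,[[.6517-.047,.0005,.131],[.6517+.047,-.0203,.131]]).round(0))
E
```

```text
[ 0.65156417 -0.00994094  0.11007601] -0.0002525590557190182 0.0 [0.53062959 0.42801248 0.24055792] [-7.92897515e+00  2.88178223e+01  4.85453799e+00  6.60379205e+01
  6.13242439e-03  4.55129648e+00]
side 0.099 [159. 138.]
side 0.131 [161. 116.]
side 0.15 [163. 103.]
grip ends [[118.0, 130.0], [203.0, 102.0]]
scene 0.099 [181. 154.]
scene 0.131 [183. 131.]
scene 0.15 [184. 116.]
grip ends [[166.0, 99.0], [201.0, 164.0]]
wrist 0.099 [198. 171.]
wrist 0.131 [198. 188.]
wrist 0.15 [198. 201.]
grip ends [[198.0, 121.0], [198.0, 243.0]]
[[299. 193.]
 [328. 184.]]
```

```bash
python3 - <<'E'
from h import *
S,D=load('scene3.npz'),load('side3.npz')
def T(a,b): print(tri(S,a,D,b))
g=lambda x,y:(240+x/3,200+y/3)
h=lambda x,y:(260+(x)/3,150+y/3)
T(g(185,137),h(168,116))      # fingertip
T(g(168,118),h(125,130)) # grip robot end top?
T(g(200,170),h(205,103)) # far end
o=[]
for n,c in(('side',(290,160)),('scene',(275,215))):
    f=load(n+'3.npz')['frame'][...,::-1][c[1]:c[1]+56,c[0]:c[0]+50];o.append(cv2.resize(f,(400,448),interpolation=cv2.INTER_NEAREST))
cv2.imwrite('pics/m4.png',np.hstack(o))
E
```

```text
(array([ 0.65852121, -0.01227671,  0.12900304]), np.float64(0.0006508208263784486))
(array([ 6.16291037e-01, -2.65994355e-04,  1.18900559e-01]), np.float64(0.008610437938570846))
(array([ 0.70106037, -0.02178119,  0.12773936]), np.float64(0.003022454404905026))
```

View pics/m4.png

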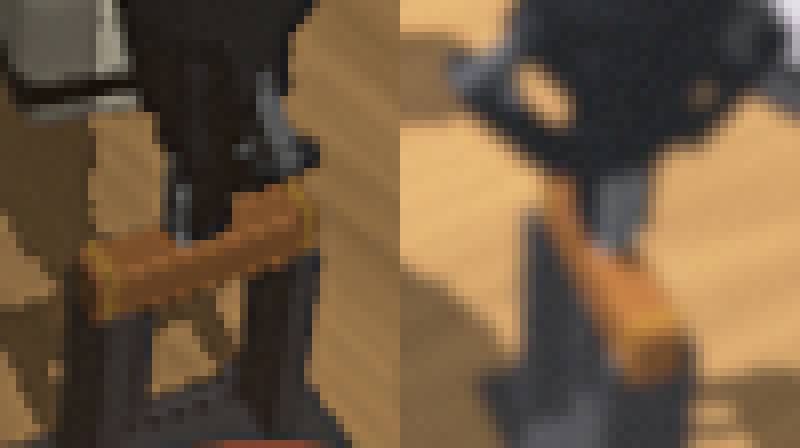

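```bash
python3 - <<'E'
from h import *
d=load('wrist1.npz');E=d['extrinsics']
# tool frame from wrist1: tcp commanded ~(.6545,-.0155,.25), yaw 167.5
from scipy.spatial.transform import Rotation as Ro
R=(Ro.from_euler('z',167.5,degrees=True)*Ro.from_euler('x',180,degrees=True)).as_matrix();p=np.array([.656,-.0200,.248])
for z in(-.02,-.002,.011):
    for y in(.0428,.057): print('open tip',z,y,proj(d,[p+R@[x,s*y,z] for s in(1,-1) for x in(-.011,.011)]).round(0).tolist())
d=load('wrist3.npz');p=np.array([.6516,-.0099,.110])
for z in(-.02,-.01,0,.011):
    print('shut',z,proj(d,[p+R@[x,s*y,z] for y in (0,.01) for s in(1,-1) for x in(-.011,.011)]).round(0).tolist())
f=d['frame'][210:350,180:380,::-1];cv2.imwrite('pics/m5.png',cv2.resize(f,None,fx=4,fy=4,interpolation=2))
E
```

```text
open tip -0.02 0.0428 [[357.0, 280.0], [360.0, 242.0], [196.0, 281.0], [193.0, 242.0]]
open tip -0.02 0.057 [[384.0, 280.0], [388.0, 241.0], [169.0, 281.0], [165.0, 242.0]]
open tip -0.002 0.0428 [[350.0, 265.0], [352.0, 229.0], [204.0, 265.0], [201.0, 230.0]]
open tip -0.002 0.057 [[374.0, 265.0], [377.0, 229.0], [180.0, 265.0], [176.0, 230.0]]
open tip 0.011 0.0428 [[345.0, 255.0], [347.0, 222.0], [209.0, 256.0], [206.0, 223.0]]
open tip 0.011 0.057 [[367.0, 255.0], [370.0, 222.0], [186.0, 256.0], [183.0, 223.0]]
shut -0.02 [[277.0, 281.0], [277.0, 242.0], [277.0, 281.0], [277.0, 242.0], [296.0, 281.0], [297.0, 242.0], [258.0, 281.0], [257.0, 242.0]]
shut -0.01 [[277.0, 271.0], [277.0, 235.0], [277.0, 271.0], [277.0, 235.0], [295.0, 271.0], [295.0, 235.0], [259.0, 271.0], [259.0, 235.0]]
shut 0 [[277.0, 263.0], [277.0, 228.0], [277.0, 263.0], [277.0, 228.0], [294.0, 263.0], [294.0, 228.0], [260.0, 263.0], [260.0, 228.0]]
shut 0.011 [[277.0, 255.0], [277.0, 222.0], [277.0, 255.0], [277.0, 222.0], [293.0, 255.0], [293.0, 222.0], [261.0, 255.0], [260.0, 222.0]]
```

View pics/m5.png

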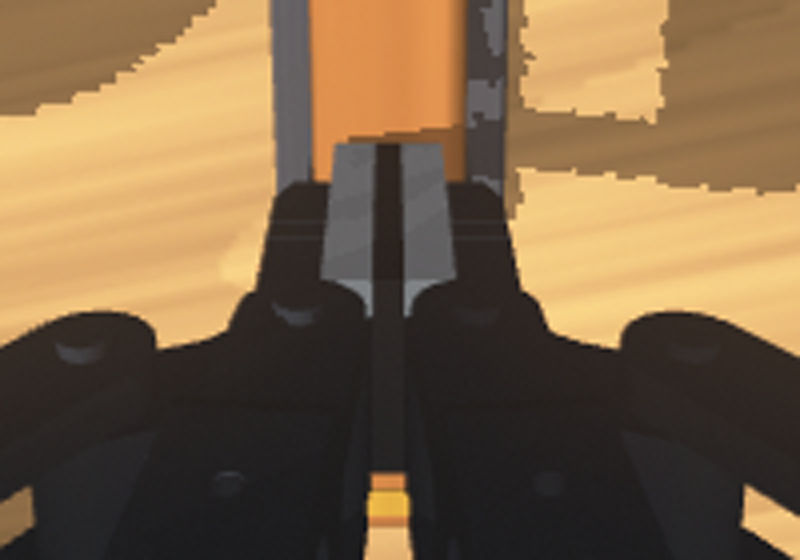

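The pads shut just above the grip top. Their tips sit about 32 mm higher than the stated TCP offset suggests: tool z about -21 mm shut and -34 mm open, agreeing in all three views. I'll open, go 32 mm lower and close again.

```bash

python3 -m jog '[{"delta_pos":[0,0,0],"turn":[0,0,0]},{"delta_pos":[0,0,0],"turn":[0,0,0]},{"delta_pos":[0,0,0],"turn":[0,0,0]},{"delta_pos":[0,0,0],"turn":[0,0,0]},{"delta_pos":[0,0,0],"turn":[0,0,0]},{"delta_pos":[0,0,0],"turn":[0,0,0]},{"delta_pos":[0,0,0],"turn":[0,0,0]},{"delta_pos":[0,0,0],"turn":[0,0,0]}]' 8.54
python3 -m jog '[{"delta_pos":[0,0,0.6],"turn":[0,0,0]},{"delta_pos":[0,0,1.2],"turn":[0,0,0]},{"delta_pos":[0,0,1.8],"turn":[0,0,0]},{"delta_pos":[0,0,2.4],"turn":[0,0,0]},{"delta_pos":[0,0,3.0],"turn":[0,0,0]},{"delta_pos":[0,0,3.2],"turn":[0,0,0]},{"delta_pos":[0,0,3.2],"turn":[0,0,0]},{"delta_pos":[0,0,3.2],"turn":[0,0,0]}]'
python3 -m jog '[{"delta_pos":[0,0,0],"turn":[0,0,0]},{"delta_pos":[0,0,0],"turn":[0,0,0]},{"delta_pos":[0,0,0],"turn":[0,0,0]},{"delta_pos":[0,0,0],"turn":[0,0,0]},{"delta_pos":[0,0,0],"turn":[0,0,0]},{"delta_pos":[0,0,0],"turn":[0,0,0]},{"delta_pos":[0,0,0],"turn":[0,0,0]},{"delta_pos":[0,0,0],"turn":[0,0,0]}]' 0 80
```

```text
clock: 5.2
tcp_pos: [0.6516, -0.0099, 0.1101]
tcp_rot: [[-0.976, 0.216, 0.0], [0.216, 0.976, 0.0], [-0.0, 0.0, -1.0]]
ft_force: [-1.3, -0.4, 0.4]
gripper_width: 0.0854
grip_force: 0.0
clock: 6.0
tcp_pos: [0.6517, -0.01, 0.0782]
tcp_rot: [[-0.976, 0.216, 0.0], [0.216, 0.976, 0.0], [-0.0, 0.0, -1.0]]
ft_force: [0.4, 0.1, -0.2]
gripper_width: 0.0854
grip_force: 0.0
clock: 6.8
tcp_pos: [0.6518, -0.0099, 0.0784]
tcp_rot: [[-0.976, 0.216, 0.001], [0.216, 0.976, 0.0], [-0.001, 0.0, -1.0]]
ft_force: [-0.5, 0.3, 3.3]
gripper_width: 0.0189
grip_force: 78.5
```

```bash

python3 -m jog '[{"delta_pos":[0,0,-1],"turn":[0,0,0]},{"delta_pos":[0,0,-3],"turn":[0,0,0]},{"delta_pos":[0,0,-6],"turn":[0,0,0]},{"delta_pos":[0,0,-10],"turn":[0,0,0]},{"delta_pos":[0,0,-14],"turn":[0,0,0]},{"delta_pos":[0,0,-18],"turn":[0,0,0]},{"delta_pos":[0,0,-20],"turn":[0,0,0]},{"delta_pos":[0,0,-20],"turn":[0,0,0]}]'
python3 - <<'E'
from plant import manip
from h import *
F=[]
for n in ('side','scene','wrist','wrist','wrist'):
    d=manip.read_camera(n);np.savez(n+'6.npz',**d)
    s=manip.sense();F.append(s['ft_force']);
print(np.round(F,2),s['clock'],s['tcp_pos'],s['grip_force'])
# predicted hook points if lifter frame: yaw -12.5, grip centre
o=[]
p=np.array([.652,-.010,.318]);u=np.array([np.cos(np.radians(-12.5)),np.sin(np.radians(-12.5)),0])
for n in('side','scene'):
    d=load(n+'6.npz');q=proj(d,[p+u*x+[0,0,z] for x,z in((-.048,0),(.048,0),(-.02,-.085),(.02,-.085),(.02,-.073))]).round(0);print(n,q.tolist())
    c=q.mean(0).astype(int)-[50,56];f=d['frame'][...,::-1][max(0,c[1]):c[1]+112,c[0]:c[0]+100];o.append(cv2.resize(f,(400,448),interpolation=2));print(c)
cv2.imwrite('pics/m6.png',np.hstack(o))
E
```

```text
clock: 7.6
tcp_pos: [0.653, -0.0101, 0.2822]
tcp_rot: [[-0.976, 0.216, 0.007], [0.216, 0.976, -0.001], [-0.007, 0.001, -1.0]]
ft_force: [0.8, -0.4, -1.8]
gripper_width: 0.0188
grip_force: 78.0
[[ 0.33 -0.39 -1.97]
 [ 0.3  -0.9  -2.02]
 [-0.04  0.26 -2.39]
 [-0.38  0.2  -2.53]
 [-0.53  0.24 -2.07]] 7.85 [ 0.65055504 -0.00983142  0.27561829] 78.04541945457458
side [[303.0, 146.0], [334.0, 137.0], [310.0, 166.0], [322.0, 162.0], [323.0, 159.0]]
[268  98]
scene [[298.0, 182.0], [311.0, 203.0], [300.0, 212.0], [305.0, 221.0], [306.0, 218.0]]
[254 151]
```

View pics/m6.png

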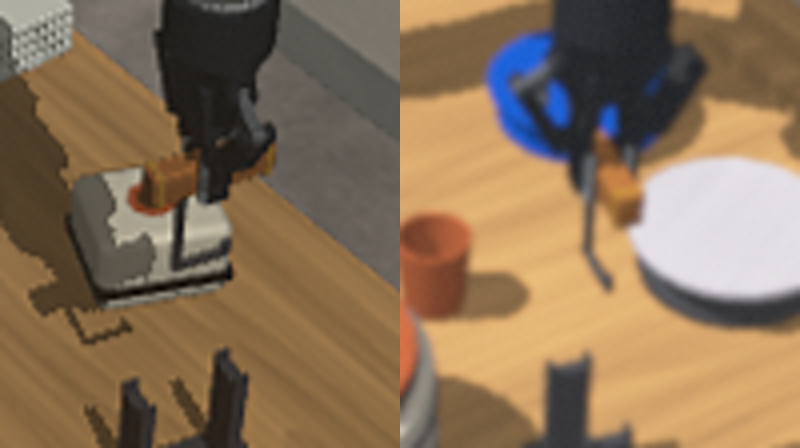

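The lifter is held with the hook opening away from the robot: its corner is at side (312,164) and its tip at (325,160). Now I'll go behind the loop, above the lid.

```bash

python3 -m jog '[{"delta_pos":[1.5,-2.5,0],"turn":[0,0,0.02]},{"delta_pos":[4,-6,0],"turn":[0,0,0.05]},{"delta_pos":[6.5,-10,0],"turn":[0,0,0.09]},{"delta_pos":[9,-14,0],"turn":[0,0,0.13]},{"delta_pos":[11,-17,0],"turn":[0,0,0.166]},{"delta_pos":[12.5,-19.3,0],"turn":[0,0,0.166]},{"delta_pos":[13.1,-20.3,0],"turn":[0,0,0.166]},{"delta_pos":[13.1,-20.3,0],"turn":[0,0,0.166]}]'
cat > loop.py <<'E'
from plant import manip
from h import *
import sys
t=sys.argv[1]
for n in('wrist','side','scene'):
    d=manip.read_camera(n);np.savez(n+t+'.npz',**d)
s=manip.sense();print(s['tcp_pos'],s['ft_force'],s['clock'])
E
python3 loop.py 7
python3 - <<'E'
from h import *
d=load('wrist7.npz');f=d['frame'][...,::-1]
L=[f];
for n,c in(('side',(270,140)),('scene',(180,150))):
    g=load(n+'7.npz')['frame'][...,::-1][c[1]:c[1]+120,c[0]:c[0]+96];L.append(cv2.resize(g,(240,300),interpolation=2))
out=np.zeros((600,800,3),np.uint8);out[:420,:560]=f;out[:300,560:]=L[1];out[300:,560:]=L[2];cv2.imwrite('pics/m7.png',out)
E
```

```text
clock: 8.65
tcp_pos: [0.4787, -0.1804, 0.2773]
tcp_rot: [[-0.926, 0.377, -0.001], [0.377, 0.926, 0.001], [0.002, 0.0, -1.0]]
ft_force: [-0.5, 0.3, -1.4]
gripper_width: 0.0194
grip_force: 78.3
[ 0.48039578 -0.1791592   0.27756963] [-0.20280172 -0.40630572 -1.5787825 ] 8.8
```

View pics/m7.png

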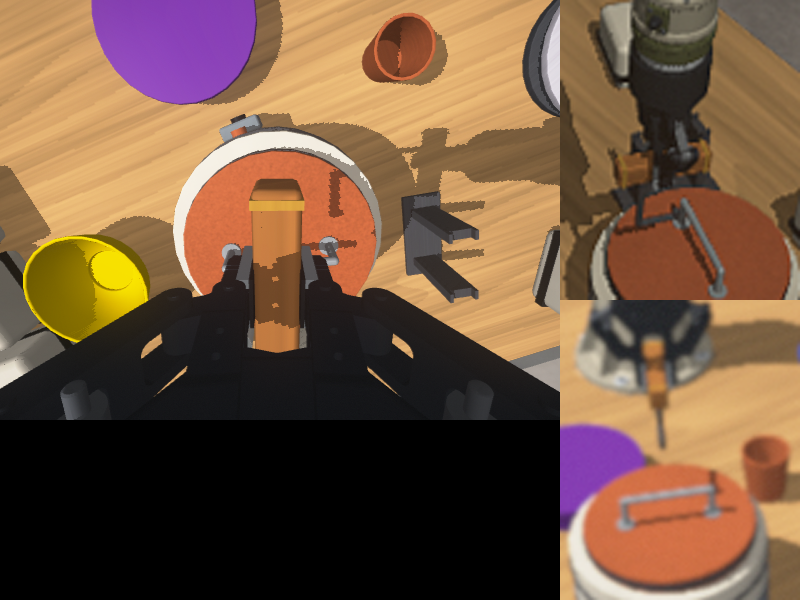

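The wrist view shows the loop's post feet at (231,250) and (329,243), either side of the grip. Scene bar ends are at (206,229) and (241,226), and side bar ends at (320,222) and (333,248). The hook is behind the bar. Now I'll work out the numbers.

```bash
python3 - <<'E'
from h import *
W,S,D=[load(n+'7.npz') for n in('wrist','scene','side')]
def rep(n,P):
    v=P[1]-P[0];print(n,P.round(4).tolist(),'mid',P.mean(0).round(4),'len',np.linalg.norm(v).round(4),'ang',np.degrees(np.arctan2(v[1],v[0])).round(1))
rep('wrist feet',plane(W,[(231,250),(329,243)],.154))
rep('scene bar',plane(S,[(206,229.2),(240.8,226)],.192))
rep('scene feet',plane(S,[(206.4,239.2),(240.8,234.8)],.154))
rep('side bar',plane(D,[(332.8,248),(320,222)],.192))
rep('side feet',plane(D,[(333.2,256),(314,225)],.154))
P=np.array([tri(S,a,D,b)[0] for a,b in(((206,229.2),(332.8,248)),((240.8,226),(320,222)))]);rep('tri bar',P)
for n,d,seed,roi in(('wrist',W,(210,200),(170,130,400,300)),('scene',S,(222,255),(185,205,262,275)),('side',D,(345,245),(280,200,380,290))):
    h=cv2.cvtColor(d['frame'],cv2.COLOR_RGB2HSV);m=((h[...,0]<12)&(h[...,1]>130)).astype(np.uint8)
    k=m*0;x0,y0,x1,y1=roi;k[y0:y1,x0:x1]=m[y0:y1,x0:x1]
    b=blob(k,seed);c=contour(b)
    if n=='wrist': c=c[(c[:,1]<285)&((c[:,1]<170)|(c[:,0]<195)|(c[:,0]>345))]
    else:
        c=cv2.convexHull(c)[:,0]
        c=contour(cv2.drawContours(b*0,[c[:,None]],-1,1,-1))
    P=plane(d,c,.152)[:,:2]
    # algebraic circle fit
    A=np.c_[2*P,np.ones(len(P))];s=np.linalg.lstsq(A,(P**2).sum(1),rcond=None)[0];r=np.sqrt(s[2]+s[0]**2+s[1]**2)
    e=np.hypot(*(P-s[:2]).T)-r;ok=abs(e)<.004
    for _ in range(5):
        s=np.linalg.lstsq(A[ok],(P[ok]**2).sum(1),rcond=None)[0];r=np.sqrt(s[2]+s[0]**2+s[1]**2);e=np.hypot(*(P-s[:2]).T)-r;ok=abs(e)<.003
    print(n,'lid',s[:2].round(4),'r',r.round(4),ok.mean())
# hook pixel in scene/side: predicted
u=np.array([np.cos(np.radians(-22)),np.sin(np.radians(-22)),0]);p=np.array([.48,-.18,.318])
pts=[p+u*x+[0,0,z] for x,z in((-.02,-.02),(-.02,-.085),(.02,-.085))]
print('scene',proj(S,pts).round(1).tolist());print('side',proj(D,pts).round(1).tolist())
E
```

```text
wrist feet [[0.514, -0.2454, 0.154], [0.5446, -0.1497, 0.154]] mid [ 0.5293 -0.1976  0.154 ] len 0.1005 ang 72.3
scene bar [[0.5218, -0.2461, 0.192], [0.5584, -0.1557, 0.192]] mid [ 0.5401 -0.2009  0.192 ] len 0.0975 ang 68.0
scene feet [[0.5209, -0.2481, 0.154], [0.5534, -0.1548, 0.154]] mid [ 0.5372 -0.2014  0.154 ] len 0.0988 ang 70.8
side bar [[0.5125, -0.2468, 0.192], [0.5432, -0.1595, 0.192]] mid [ 0.5279 -0.2032  0.192 ] len 0.0926 ang 70.6
side feet [[0.5181, -0.2476, 0.154], [0.5461, -0.1349, 0.154]] mid [ 0.5321 -0.1913  0.154 ] len 0.1161 ang 76.0
tri bar [[0.5158, -0.2439, 0.1864], [0.5493, -0.1524, 0.1826]] mid [ 0.5326 -0.1982  0.1845] len 0.0975 ang 69.9
wrist lid [ 0.5308 -0.1986] r 0.0982 1.0
scene lid [ 0.5285 -0.1771] r 0.1133 0.11794871794871795
side lid [ 0.5309 -0.1998] r 0.0995 0.9946524064171123
scene [[218.1, 179.8], [219.7, 198.1], [220.5, 206.7]]
side [[301.5, 212.2], [300.2, 229.1], [315.1, 226.1]]
```

The lid centre is at (0.531, -0.199): the wrist and side views agree to 1 mm, with radius 98–100 mm. The bar lies at 71°. I'll turn to match, shift to +25 mm along the bar and lower behind it.

```bash

python3 -m jog '[{"delta_pos":[0.14,1.3,1],"turn":[0,0,-0.03]},{"delta_pos":[0.14,2.65,2.5],"turn":[0,0,-0.052]},{"delta_pos":[0.14,2.65,4],"turn":[0,0,-0.052]},{"delta_pos":[0.14,2.65,5.2],"turn":[0,0,-0.052]},{"delta_pos":[0.14,2.65,6.2],"turn":[0,0,-0.052]},{"delta_pos":[0.14,2.65,6.8],"turn":[0,0,-0.052]},{"delta_pos":[0.14,2.65,6.8],"turn":[0,0,-0.052]},{"delta_pos":[0.14,2.65,6.8],"turn":[0,0,-0.052]}]'
python3 loop.py 8
python3 - <<'E'
from h import *
# bar vs hook in side & scene: print edges via row scan is messy; predicted positions
W,S,D=[load(n+'8.npz') for n in('wrist','scene','side')]
u=np.array([np.cos(np.radians(-19)),np.sin(np.radians(-19)),0]);p=np.array([.4885,-.155,.250])
pts=[p+u*x+[0,0,z] for x,z in((-.02,-.02),(-.02,-.085),(.02,-.085))]
for n,d in(('scene',S),('side',D)):
    q=proj(d,pts);print(n,q.round(1).tolist())
    a=load(n+'0.npz')['frame'].astype(int);df=abs(d['frame']-a).sum(2)>60
    c=q.mean(0).astype(int)
    for r in range(c[1]-14,c[1]+16,2): print(r,''.join('#' if v else '.' for v in df[r,c[0]-25:c[0]+35]),c[0]-25)
E
```

```text
clock: 9.6
tcp_pos: [0.4886, -0.1549, 0.2104]
tcp_rot: [[-0.945, 0.326, 0.0], [0.326, 0.945, -0.0], [-0.0, 0.0, -1.0]]
ft_force: [-0.0, 0.4, -1.7]
gripper_width: 0.0189
grip_force: 78.4
[ 0.48883108 -0.15512562  0.21079128] [-0.1627327   0.44648647 -1.08945627] 9.75
scene [[228.5, 197.9], [229.7, 215.1], [231.4, 223.6]]
198 ................##################.......................... 204
200 .................#################.......................... 204
202 .................###############............................ 204
204 ....................###########............................. 204
206 ......................##########............................ 204
208 .......................#########............................ 204
210 .......................#########............................ 204
212 ........................####................................ 204
214 ........................####................................ 204
216 .........................###................................ 204
218 .........................####...######...................... 204
220 ...............
[... 645 characters left out ...]
...... 275
227 ############........######.................................. 275
229 #########......#.....###.................................... 275
231 ######.......###.#...###.................................... 275
233 ###..............##..###.........#####...................... 275
235 ..#...............######....#########....................... 275
237 ...................###########.............................. 275
239 ....................##...................................... 275
241 ............................................................ 275
243 ............................................................ 275
245 ............................................................ 275
```

The predicted hook matches both views to about 1 px, so I'll slide it under the bar.

```bash

python3 -m jog '[{"delta_pos":[-0.7,0,0],"turn":[0,0,0]},{"delta_pos":[-1.6,0,0],"turn":[0,0,0]},{"delta_pos":[-2.5,0,0],"turn":[0,0,0]},{"delta_pos":[-3.4,0,0],"turn":[0,0,0]},{"delta_pos":[-4.3,0,0],"turn":[0,0,0]},{"delta_pos":[-5,0,0],"turn":[0,0,0]},{"delta_pos":[-5.4,0,0],"turn":[0,0,0]},{"delta_pos":[-5.4,0,0],"turn":[0,0,0]}]'
cat > f.py <<'E'
from plant import manip
import numpy as np,sys
F=[];P=[];T=[]
for i in range(int(sys.argv[1])):
    manip.read_camera('wrist');s=manip.sense();F.append(s['ft_force']);P.append(s['tcp_pos']);T.append(s['torque'])
F=np.array(F);print('F',F.mean(0).round(2),'sd',F.std(0).round(2),'T',np.mean(T,0).round(3),'P',np.mean(P,0).round(4),s['clock'])
E
python3 f.py 12
```

```text
clock: 10.55
tcp_pos: [0.5399, -0.1725, 0.2098]
tcp_rot: [[-0.945, 0.326, -0.0], [0.326, 0.945, 0.0], [0.0, 0.0, -1.0]]
ft_force: [-0.3, -0.1, -1.2]
gripper_width: 0.0191
grip_force: 78.4
F [-0.32  0.07 -1.81] sd [0.51 0.46 0.46] T [-0.002  0.005 -0.007] P [ 0.5393 -0.1723  0.2101] 11.15
```

```bash

python3 -m jog '[{"delta_pos":[0,0,-0.4],"turn":[0,0,0]},{"delta_pos":[0,0,-0.8],"turn":[0,0,0]},{"delta_pos":[0,0,-1.1],"turn":[0,0,0]},{"delta_pos":[0,0,-1.2],"turn":[0,0,0]},{"delta_pos":[0,0,-1.25],"turn":[0,0,0]},{"delta_pos":[0,0,-1.3],"turn":[0,0,0]},{"delta_pos":[0,0,-1.3],"turn":[0,0,0]},{"delta_pos":[0,0,-1.3],"turn":[0,0,0]}]'
python3 f.py 4
python3 -m jog '[{"delta_pos":[0,0,-0.05],"turn":[0,0,0]},{"delta_pos":[0,0,-0.1],"turn":[0,0,0]},{"delta_pos":[0,0,-0.15],"turn":[0,0,0]},{"delta_pos":[0,0,-0.2],"turn":[0,0,0]},{"delta_pos":[0,0,-0.2],"turn":[0,0,0]},{"delta_pos":[0,0,-0.2],"turn":[0,0,0]},{"delta_pos":[0,0,-0.2],"turn":[0,0,0]},{"delta_pos":[0,0,-0.2],"turn":[0,0,0]}]'
python3 f.py 4
```

```text
clock: 11.95
tcp_pos: [0.5394, -0.1723, 0.2229]
tcp_rot: [[-0.945, 0.326, -0.0], [0.326, 0.945, 0.0], [0.0, 0.0, -1.0]]
ft_force: [0.3, 1.1, -1.2]
gripper_width: 0.0188
grip_force: 78.4
F [ 0.25  0.23 -2.01] sd [0.23 0.31 0.24] T [-0.002  0.013  0.002] P [ 0.5394 -0.1723  0.223 ] 12.15
clock: 12.95
tcp_pos: [0.5395, -0.1723, 0.2251]
tcp_rot: [[-0.945, 0.326, 0.0], [0.326, 0.945, 0.0], [0.0, 0.0, -1.0]]
ft_force: [0.5, 0.3, -1.5]
gripper_width: 0.0192
grip_force: 78.4
F [-0.3  -0.1  -2.14] sd [0.39 0.4  0.58] T [-0.003 -0.032 -0.017] P [ 0.5395 -0.1723  0.2251] 13.15
```

```bash

python3 -m jog '[{"delta_pos":[0,0,-0.03],"turn":[0,0,0]},{"delta_pos":[0,0,-0.06],"turn":[0,0,0]},{"delta_pos":[0,0,-0.09],"turn":[0,0,0]},{"delta_pos":[0,0,-0.12],"turn":[0,0,0]},{"delta_pos":[0,0,-0.15],"turn":[0,0,0]},{"delta_pos":[0,0,-0.18],"turn":[0,0,0]},{"delta_pos":[0,0,-0.2],"turn":[0,0,0]},{"delta_pos":[0,0,-0.2],"turn":[0,0,0]}]'
python3 f.py 6
```

```text
clock: 13.95
tcp_pos: [0.5392, -0.1723, 0.2267]
tcp_rot: [[-0.945, 0.326, -0.001], [0.326, 0.945, 0.0], [0.001, 0.0, -1.0]]
ft_force: [0.1, -0.1, -6.9]
gripper_width: 0.0189
grip_force: 78.2
F [-0.41 -0.08 -7.26] sd [0.53 0.75 0.57] T [-0.023  0.039 -0.005] P [ 0.5394 -0.1723  0.2269] 14.25
```

```bash

python3 -m jog '[{"delta_pos":[0,0,-0.03],"turn":[0,0,0]},{"delta_pos":[0,0,-0.06],"turn":[0,0,0]},{"delta_pos":[0,0,-0.09],"turn":[0,0,0]},{"delta_pos":[0,0,-0.1],"turn":[0,0,0]},{"delta_pos":[0,0,-0.1],"turn":[0,0,0]},{"delta_pos":[0,0,-0.1],"turn":[0,0,0]},{"delta_pos":[0,0,-0.1],"turn":[0,0,0]},{"delta_pos":[0,0,-0.1],"turn":[0,0,0]}]'
python3 f.py 20
```

```text
clock: 15.05
tcp_pos: [0.5395, -0.1723, 0.2281]
tcp_rot: [[-0.945, 0.326, 0.0], [0.326, 0.945, 0.0], [-0.0, 0.0, -1.0]]
ft_force: [1.0, 0.4, -7.6]
gripper_width: 0.0188
grip_force: 78.2
F [-0.03 -0.19 -7.23] sd [0.48 0.41 0.59] T [ 0.013  0.002 -0.001] P [ 0.5395 -0.1723  0.2281] 16.05
```

```bash

python3 -m jog '[{"delta_pos":[0,0,0.06],"turn":[0,0,0]},{"delta_pos":[0,0,0.12],"turn":[0,0,0]},{"delta_pos":[0,0,0.18],"turn":[0,0,0]},{"delta_pos":[0,0,0.24],"turn":[0,0,0]},{"delta_pos":[0,0,0.3],"turn":[0,0,0]},{"delta_pos":[0,0,0.4],"turn":[0,0,0]},{"delta_pos":[0,0,0.55],"turn":[0,0,0]},{"delta_pos":[0,0,0.55],"turn":[0,0,0]}]'
python3 -m jog '[{"delta_pos":[0,-0.8,0],"turn":[0,0,0]},{"delta_pos":[0,-2,0],"turn":[0,0,0]},{"delta_pos":[0,-3.2,0],"turn":[0,0,0]},{"delta_pos":[0,-4.4,0],"turn":[0,0,0]},{"delta_pos":[0,-5.2,0],"turn":[0,0,0]},{"delta_pos":[0,-5.5,0],"turn":[0,0,0]},{"delta_pos":[0,-5.5,-0.1],"turn":[0,0,0]},{"delta_pos":[0,-5.5,-0.2],"turn":[0,0,0]}]'
python3 f.py 8
python3 -m jog '[{"delta_pos":[0,0,-0.05],"turn":[0,0,0]},{"delta_pos":[0,0,-0.1],"turn":[0,0,0]},{"delta_pos":[0,0,-0.14],"turn":[0,0,0]},{"delta_pos":[0,0,-0.18],"turn":[0,0,0]},{"delta_pos":[0,0,-0.22],"turn":[0,0,0]},{"delta_pos":[0,0,-0.26],"turn":[0,0,0]},{"delta_pos":[0,0,-0.3],"turn":[0,0,0]},{"delta_pos":[0,0,-0.3],"turn":[0,0,0]}]'
python3 f.py 20
```

```text
clock: 16.85
tcp_pos: [0.5397, -0.1725, 0.2229]
tcp_rot: [[-0.945, 0.326, 0.001], [0.326, 0.945, -0.0], [-0.001, -0.0, -1.0]]
ft_force: [0.6, -0.5, -2.3]
gripper_width: 0.0188
grip_force: 78.4
clock: 17.65
tcp_pos: [0.5215, -0.2242, 0.2246]
tcp_rot: [[-0.945, 0.326, 0.0], [0.326, 0.945, 0.0], [0.0, 0.0, -1.0]]
ft_force: [0.6, -0.2, -1.3]
gripper_width: 0.0187
grip_force: 78.5
F [ 0.07 -0.11 -1.7 ] sd [0.59 0.35 0.46] T [-0.001  0.016 -0.023] P [ 0.5217 -0.224   0.2247] 18.05
clock: 18.85
tcp_pos: [0.5215, -0.2242, 0.2274]
tcp_rot: [[-0.945, 0.326, -0.0], [0.326, 0.945, 0.001], [0.0, 0.0, -1.0]]
ft_force: [0.5, 0.6, -6.4]
gripper_width: 0.0191
grip_force: 78.2
F [ 0.12  0.84 -6.06] sd [0.44 0.54 0.57] T [ 0.213 -0.059 -0.003] P [ 0.5216 -0.2243  0.2276] 19.85
```

```bash

python3 -m jog '[{"delta_pos":[0,0,0.06],"turn":[0,0,0]},{"delta_pos":[0,0,0.12],"turn":[0,0,0]},{"delta_pos":[0,0,0.18],"turn":[0,0,0]},{"delta_pos":[0,0,0.24],"turn":[0,0,0]},{"delta_pos":[0,0,0.3],"turn":[0,0,0]},{"delta_pos":[0,0,0.4],"turn":[0,0,0]},{"delta_pos":[0,0,0.5],"turn":[0,0,0]},{"delta_pos":[0,0,0.5],"turn":[0,0,0]}]'
python3 -m jog '[{"delta_pos":[0,0.8,0],"turn":[0,0,0]},{"delta_pos":[0,1.8,0],"turn":[0,0,0]},{"delta_pos":[0,2.8,0],"turn":[0,0,0]},{"delta_pos":[0,3.6,0],"turn":[0,0,0]},{"delta_pos":[0,3.95,0],"turn":[0,0,0]},{"delta_pos":[0,3.95,0],"turn":[0,0,0]},{"delta_pos":[0,3.95,-0.1],"turn":[0,0,0]},{"delta_pos":[0,3.95,-0.2],"turn":[0,0,0]}]'
python3 loop.py 9
python3 -m jog '[{"delta_pos":[0,0,-0.05],"turn":[0,0,0]},{"delta_pos":[0,0,-0.1],"turn":[0,0,0]},{"delta_pos":[0,0,-0.14],"turn":[0,0,0]},{"delta_pos":[0,0,-0.18],"turn":[0,0,0]},{"delta_pos":[0,0,-0.22],"turn":[0,0,0]},{"delta_pos":[0,0,-0.26],"turn":[0,0,0]},{"delta_pos":[0,0,-0.3],"turn":[0,0,0]},{"delta_pos":[0,0,-0.3],"turn":[0,0,0]}]'
python3 f.py 12; python3 loop.py 10
cat > tilt.py <<'E'
from h import *
import sys
a,b=sys.argv[1:]
for n in('side','scene'):
    A,B=load(n+a+'.npz'),load(n+b+'.npz');ga,gb=[cv2.cvtColor(x['frame'],cv2.COLOR_RGB2GRAY) for x in(A,B)]
    c=np.array([.531,-.199,.152]);th=np.radians(71);v=np.array([np.cos(th),np.sin(th),0]);u=np.array([v[1],-v[0],0])
    P=[c+k*v for k in(-.099,.099)]+[c+k*u for k in(-.099,.099)]+[c-.05*v+[0,0,.03],c+.05*v+[0,0,.03]]
    q=proj(A,P).astype(np.float32);r,st,e=cv2.calcOpticalFlowPyrLK(ga,gb,q[:,None],None,winSize=(11,11),maxLevel=1)
    up=proj(A,np.array(P)+[0,0,.01])-q   # px per 10 mm up
    d=r[:,0]-q;h=(d*up).sum(1)/(up**2).sum(1)*10
    print(n,'rise mm at v-,v+,u-,u+,post-,post+',h.round(1),'err',e.ravel().round(1))
E
python3 tilt.py 9 10
```

```text
clock: 20.65
tcp_pos: [0.5216, -0.2243, 0.2226]
tcp_rot: [[-0.945, 0.326, 0.0], [0.326, 0.945, 0.0], [-0.0, 0.0, -1.0]]
ft_force: [-1.4, -0.1, -1.5]
gripper_width: 0.0189
grip_force: 78.7
clock: 21.45
tcp_pos: [0.5344, -0.1872, 0.2246]
tcp_rot: [[-0.945, 0.326, -0.0], [0.326, 0.945, -0.0], [0.0, -0.0, -1.0]]
ft_force: [0.0, -0.5, -1.0]
gripper_width: 0.0189
grip_force: 78.7
[ 0.53442101 -0.18733881  0.22469791] [ 0.44862674 -0.44825208 -1.44496847] 21.6
clock: 22.4
tcp_pos: [0.5342, -0.1868, 0.2272]
tcp_rot: [[-0.945, 0.326, -0.001], [0.326, 0.945, 0.001], [0.001, 0.0, -1.0]]
ft_force: [0.8, 0.5, -7.4]
gripper_width: 0.0191
grip_force: 78.2
F [-0.19  0.11 -7.4 ] sd [0.59 0.34 0.56] T [ 0.024 -0.001  0.014] P [ 0.5344 -0.187   0.2275] 23.0
[ 0.53446342 -0.18700105  0.22760197] [-0.27185396  0.86877124 -7.22117433] 23.15
side rise mm at v-,v+,u-,u+,post-,post+ [ 3.9  3.9  0.7 -0.7  3.   1.2] err [2.4 1.7 1.7 2.8 3.1 4.7]
scene rise mm at v-,v+,u-,u+,post-,post+ [-3.1 -0.2  2.2  0.8  2.7  1.3] err [3.3 2.7 4.1 3.2 1.7 2.5]
```

Correcting for the 0.8 N of friction in trial 2, all three trials fit W ≈ 5.8 N and y_c ≈ +16.5 mm. The pictures agree, since the minus side rose more at 12.5 mm. I'll move 4 mm on and try again.

```bash

python3 -m jog '[{"delta_pos":[0,0,0.06],"turn":[0,0,0]},{"delta_pos":[0,0,0.12],"turn":[0,0,0]},{"delta_pos":[0,0,0.18],"turn":[0,0,0]},{"delta_pos":[0,0,0.24],"turn":[0,0,0]},{"delta_pos":[0,0,0.3],"turn":[0,0,0]},{"delta_pos":[0,0.2,0.4],"turn":[0,0,0]},{"delta_pos":[0,0.4,0.4],"turn":[0,0,0]},{"delta_pos":[0,0.4,0.3],"turn":[0,0,0]}]'
python3 loop.py 11
python3 -m jog '[{"delta_pos":[0,0,-0.08],"turn":[0,0,0]},{"delta_pos":[0,0,-0.14],"turn":[0,0,0]},{"delta_pos":[0,0,-0.2],"turn":[0,0,0]},{"delta_pos":[0,0,-0.26],"turn":[0,0,0]},{"delta_pos":[0,0,-0.32],"turn":[0,0,0]},{"delta_pos":[0,0,-0.38],"turn":[0,0,0]},{"delta_pos":[0,0,-0.44],"turn":[0,0,0]},{"delta_pos":[0,0,-0.5],"turn":[0,0,0]}]'
python3 f.py 8; python3 loop.py 12; python3 tilt.py 11 12
```

```text
clock: 23.95
tcp_pos: [0.5359, -0.183, 0.2248]
tcp_rot: [[-0.946, 0.325, 0.001], [0.325, 0.946, -0.0], [-0.0, 0.0, -1.0]]
ft_force: [0.4, 0.7, -2.3]
gripper_width: 0.019
grip_force: 78.7
[ 0.53593174 -0.18321935  0.2248437 ] [-0.20918442  0.06314803 -2.43289332] 24.1
clock: 24.9
tcp_pos: [0.5357, -0.1832, 0.2295]
tcp_rot: [[-0.945, 0.326, -0.0], [0.326, 0.945, 0.0], [0.0, 0.0, -1.0]]
ft_force: [-0.2, 0.2, -6.6]
gripper_width: 0.0185
grip_force: 78.3
F [ 0.04 -0.05 -7.75] sd [0.24 0.36 0.46] T [0.001 0.018 0.01 ] P [ 0.5357 -0.1832  0.2296] 25.3
[ 0.53571087 -0.18321918  0.22956855] [ 0.2567087  -0.40750778 -7.44110323] 25.45
side rise mm at v-,v+,u-,u+,post-,post+ [ 2.9  4.2  1.9 -2.3  4.5  3.6] err [3.  1.8 2.9 3.8 3.8 3.9]
scene rise mm at v-,v+,u-,u+,post-,post+ [-3.9  0.   3.6  2.7  4.7  3.1] err [5.1 1.3 4.7 3.1 1.8 1.8]
```

It's balanced: F ≈ 5.9 N equals the weight, and the posts rose 4.6 and 3.4 mm, so the tilt is about 0.7°. Lifting clear now.

```bash

python3 -m jog '[{"delta_pos":[0,0,-0.1],"turn":[0,0,0]},{"delta_pos":[0,0,-0.4],"turn":[0,0,0]},{"delta_pos":[0,0,-0.9],"turn":[0,0,0]},{"delta_pos":[0,0,-1.5],"turn":[0,0,0]},{"delta_pos":[0,0,-2.2],"turn":[0,0,0]},{"delta_pos":[0,0,-2.9],"turn":[0,0,0]},{"delta_pos":[0,0,-3.5],"turn":[0,0,0]},{"delta_pos":[0,0,-3.8],"turn":[0,0,0]}]'
python3 f.py 8; python3 loop.py 13; python3 tilt.py 11 13
python3 - <<'E'
from h import *
# independent stand check: grey mask circle fits across views, find z of agreement
S,D=load('scene13.npz'),load('side13.npz')
for z in(.045,.05,.055,.06):
    for d,s in((S,(345,205)),(D,(221,183))):
        h=cv2.cvtColor(d['frame'],cv2.COLOR_RGB2HSV);c=int(h[s[1],s[0],2]);m=(h[...,1]<40)&(abs(h[...,2].astype(int)-c)<30)
        ct=contour(blob(m,s));P=plane(d,cv2.convexHull(ct)[:,0],z)[:,:2].astype(np.float32);(x,y),r=cv2.minEnclosingCircle(P);print(z,round(x,4),round(y,4),round(r,4),end=' | ')
    print()
E
```

```text
clock: 26.25
tcp_pos: [0.5361, -0.1834, 0.2686]
tcp_rot: [[-0.945, 0.326, 0.001], [0.326, 0.945, -0.001], [-0.001, -0.0, -1.0]]
ft_force: [-0.1, 0.5, -6.9]
gripper_width: 0.0191
grip_force: 78.2
F [-0.02 -0.06 -7.3 ] sd [0.73 0.38 0.33] T [-0.011  0.02   0.004] P [ 0.5357 -0.1832  0.2676] 26.65
[ 0.53563743 -0.1831779   0.26736016] [-0.49146531  0.21334181 -8.85235258] 26.8
side rise mm at v-,v+,u-,u+,post-,post+ [ 10.9  47.6  29.  -23.9  36.3  42.7] err [16.9 11.3 24.8  8.1 12.9  6. ]
scene rise mm at v-,v+,u-,u+,post-,post+ [ -0.9  -0.2  60.3  42.7 -13.1  40.9] err [18.8 12.2 35.2  8.   9.6  2.6]
0.045 0.484 0.256 0.0958 | 0.045 0.4885 0.2613 0.0954 | 
0.05 0.4888 0.2518 0.0953 | 0.05 0.486 0.2569 0.095 | 
0.055 0.4936 0.2476 0.0948 | 0.055 0.4835 0.2525 0.0946 | 
0.06 0.4983 0.2434 0.0943 | 0.06 0.481 0.2482 0.0942 |
```

```bash

python3 -m jog '[{"delta_pos":[0.06,0.14,0],"turn":[0,0,0]},{"delta_pos":[0.19,0.41,0],"turn":[0,0,0]},{"delta_pos":[0.37,0.82,0],"turn":[0,0,0]},{"delta_pos":[0.62,1.36,0],"turn":[0,0,0]},{"delta_pos":[0.94,2.05,0],"turn":[0,0,0]},{"delta_pos":[1.31,2.86,0],"turn":[0,0,0]},{"delta_pos":[1.75,3.82,0],"turn":[0,0,0]},{"delta_pos":[2.25,4.91,0],"turn":[0,0,0]}]' | grep -E 'clock|ft|pos'
python3 -m jog '[{"delta_pos":[0.52,1.14,0],"turn":[0,0,0]},{"delta_pos":[1.04,2.27,0],"turn":[0,0,0]},{"delta_pos":[1.56,3.41,0],"turn":[0,0,0]},{"delta_pos":[2.08,4.55,0],"turn":[0,0,0]},{"delta_pos":[2.6,5.68,0],"turn":[0,0,0]},{"delta_pos":[3.12,6.82,0],"turn":[0,0,0]},{"delta_pos":[3.64,7.95,0],"turn":[0,0,0]},{"delta_pos":[4.16,9.09,0],"turn":[0,0,0]}]' | grep -E 'clock|ft|pos'
python3 -m jog '[{"delta_pos":[0.52,1.14,0],"turn":[0,0,0]},{"delta_pos":[1.04,2.27,0],"turn":[0,0,0]},{"delta_pos":[1.56,3.41,0],"turn":[0,0,0]},{"delta_pos":[2.08,4.55,0],"turn":[0,0,0]},{"delta_pos":[2.6,5.68,0],"turn":[0,0,0]},{"delta_pos":[3.12,6.82,0],"turn":[0,0,0]},{"delta_pos":[3.64,7.95,0],"turn":[0,0,0]},{"delta_pos":[4.16,9.09,0],"turn":[0,0,0]}]' | grep -E 'clock|ft|pos'
python3 -m jog '[{"delta_pos":[0.52,1.14,0],"turn":[0,0,0]},{"delta_pos":[1.04,2.27,0],"turn":[0,0,0]},{"delta_pos":[1.56,3.41,0],"turn":[0,0,0]},{"delta_pos":[2.08,4.55,0],"turn":[0,0,0]},{"delta_pos":[2.6,5.68,0],"turn":[0,0,0]},{"delta_pos":[3.12,6.82,0],"turn":[0,0,0]},{"delta_pos":[3.64,7.95,0],"turn":[0,0,0]},{"delta_pos":[4.16,9.09,0],"turn":[0,0,0]}]' | grep -E 'clock|ft|pos'
python3 -m jog '[{"delta_pos":[0.5,1.09,0],"turn":[0,0,0]},{"delta_pos":[0.98,2.14,0],"turn":[0,0,0]},{"delta_pos":[1.44,3.14,0],"turn":[0,0,0]},{"delta_pos":[1.85,4.05,0],"turn":[0,0,0]},{"delta_pos":[2.23,4.86,0],"turn":[0,0,0]},{"delta_pos":[2.56,5.59,0],"turn":[0,0,0]},{"delta_pos":[2.85,6.23,0],"turn":[0,0,0]},{"delta_pos":[3.1,6.77,0],"turn":[0,0,0]}]' | grep -E 'clock|ft|pos'
python3 -m jog '[{"delta_pos":[0.23,0.5,0],"turn":[0,0,0]},{"delta_pos":[0.44,0.95,0],"turn":[0,0,0]},{"delta_pos":[0.62,1.36,0],"turn":[0,0,0]},{"delta_pos":[0.79,1.73,0],"turn":[0,0,0]},{"delta_pos":[0.94,2.05,0],"turn":[0,0,0]},{"delta_pos":[1.06,2.32,0],"turn":[0,0,0]},{"delta_pos":[1.14,2.5,0],"turn":[0,0,0]},{"delta_pos":[1.19,2.59,0],"turn":[0,0,0]}]'
python3 loop.py 14; python3 f.py 4
python3 - <<'E'
from h import *
# lid in the air: orange disc in side & scene, circle fit at top height ~.194, and stand centre
for n in('side','scene'):
    d=load(n+'14.npz');h=cv2.cvtColor(d['frame'],cv2.COLOR_RGB2HSV);c=proj(d,[.487,.256,.194])[0].astype(int)
    m=((h[...,0]<12)&(h[...,1]>130)).astype(np.uint8);k=m*0;k[max(0,c[1]-45):c[1]+45,c[0]-60:c[0]+60]=m[max(0,c[1]-45):c[1]+45,c[0]-60:c[0]+60]
    nn,l,st,ce=cv2.connectedComponentsWithStats(k);i=1+st[1:,4].argmax();ct=contour((l==i).astype(np.uint8))
    P=plane(d,cv2.convexHull(ct)[:,0],.194)[:,:2].astype(np.float32);print(n,c,st[i],cv2.minEnclosingCircle(P))
E
```

```text
clock: 27.6
tcp_pos: [0.5303, -0.1284, 0.2676]
ft_force: [-0.1, -0.5, -7.4]
clock: 28.4
tcp_pos: [0.5207, -0.0289, 0.2676]
ft_force: [0.5, 0.4, -7.9]
clock: 29.2
tcp_pos: [0.5109, 0.0706, 0.2676]
ft_force: [0.3, 0.5, -7.0]
clock: 30.0
tcp_pos: [0.5012, 0.1701, 0.2676]
ft_force: [-0.2, -0.2, -7.0]
clock: 30.8
tcp_pos: [0.494, 0.2436, 0.2676]
ft_force: [-0.3, 0.6, -7.7]
clock: 31.6
tcp_pos: [0.4912, 0.2716, 0.2676]
tcp_rot: [[-0.945, 0.326, 0.0], [0.326, 0.945, 0.0], [-0.0, 0.0, -1.0]]
ft_force: [0.5, -0.1, -7.5]
gripper_width: 0.0191
grip_force: 78.2
[0.49122705 0.27142436 0.26761566] [-0.12372706  0.696387   -7.85559097] 31.75
F [ 0.4  -0.18 -7.5 ] sd [0.59 0.2  0.21] T [-0.005  0.018  0.002] P [0.4913 0.2714 0.2676] 31.95
side [218 146] [ 187  128   65   43 1998] ((0.4871351718902588, 0.25150981545448303), 0.0998169407248497)
scene [341 172] [ 312  158   59   35 1368] ((0.4924834668636322, 0.24535982310771942), 0.10317504405975342)
```

```bash

python3 -m jog '[{"delta_pos":[0,0.1,0.1],"turn":[0,0,0]},{"delta_pos":[0,0.2,0.3],"turn":[0,0,0]},{"delta_pos":[0,0.3,0.6],"turn":[0,0,0]},{"delta_pos":[0,0.3,1.0],"turn":[0,0,0]},{"delta_pos":[0,0.3,1.5],"turn":[0,0,0]},{"delta_pos":[0,0.3,2.1],"turn":[0,0,0]},{"delta_pos":[0,0.3,2.7],"turn":[0,0,0]},{"delta_pos":[0,0.3,3.3],"turn":[0,0,0]}]' | grep -E 'clock|ft|pos'
python3 -m jog '[{"delta_pos":[0,0,0.6],"turn":[0,0,0]},{"delta_pos":[0,0,1.2],"turn":[0,0,0]},{"delta_pos":[0,0,1.8],"turn":[0,0,0]},{"delta_pos":[0,0,2.4],"turn":[0,0,0]},{"delta_pos":[0,0,3.0],"turn":[0,0,0]},{"delta_pos":[0,0,3.6],"turn":[0,0,0]},{"delta_pos":[0,0,4.2],"turn":[0,0,0]},{"delta_pos":[0,0,4.7],"turn":[0,0,0]}]' | grep -E 'clock|ft|pos'
python3 -m jog '[{"delta_pos":[0,0,0.45],"turn":[0,0,0]},{"delta_pos":[0,0,0.8],"turn":[0,0,0]},{"delta_pos":[0,0,1.05],"turn":[0,0,0]},{"delta_pos":[0,0,1.2],"turn":[0,0,0]},{"delta_pos":[0,0,1.3],"turn":[0,0,0]},{"delta_pos":[0,0,1.4],"turn":[0,0,0]},{"delta_pos":[0,0,1.45],"turn":[0,0,0]},{"delta_pos":[0,0,1.5],"turn":[0,0,0]}]' | grep -E 'clock|ft|pos'
python3 -m jog '[{"delta_pos":[0,0,0.1],"turn":[0,0,0]},{"delta_pos":[0,0,0.25],"turn":[0,0,0]},{"delta_pos":[0,0,0.4],"turn":[0,0,0]},{"delta_pos":[0,0,0.55],"turn":[0,0,0]},{"delta_pos":[0,0,0.7],"turn":[0,0,0]},{"delta_pos":[0,0,0.85],"turn":[0,0,0]},{"delta_pos":[0,0,1],"turn":[0,0,0]},{"delta_pos":[0,0,1.1],"turn":[0,0,0]}]' | grep -E 'clock|ft|pos'
python3 f.py 3
python3 -m jog '[{"delta_pos":[0,0,0.08],"turn":[0,0,0]},{"delta_pos":[0,0,0.16],"turn":[0,0,0]},{"delta_pos":[0,0,0.24],"turn":[0,0,0]},{"delta_pos":[0,0,0.32],"turn":[0,0,0]},{"delta_pos":[0,0,0.4],"turn":[0,0,0]},{"delta_pos":[0,0,0.48],"turn":[0,0,0]},{"delta_pos":[0,0,0.56],"turn":[0,0,0]},{"delta_pos":[0,0,0.64],"turn":[0,0,0]}]' | grep -E 'clock|ft|pos'
python3 f.py 3
```

```text
clock: 32.75
tcp_pos: [0.4921, 0.2742, 0.2339]
ft_force: [-1.1, 0.3, -6.9]
clock: 33.55
tcp_pos: [0.4921, 0.2743, 0.187]
ft_force: [-0.6, -0.4, -7.1]
clock: 34.35
tcp_pos: [0.4923, 0.2744, 0.1727]
ft_force: [-0.2, -0.3, -7.4]
clock: 35.15
tcp_pos: [0.4922, 0.2743, 0.1614]
ft_force: [0.2, -0.6, -7.9]
F [-0.24 -0.41 -7.45] sd [0.34 0.37 0.42] T [-0.021  0.02  -0.002] P [0.4921 0.2743 0.1614] 35.3
clock: 36.1
tcp_pos: [0.4922, 0.2743, 0.1551]
ft_force: [-0.4, 0.0, -7.6]
F [-0.04 -0.46 -7.68] sd [0.38 0.32 0.73] T [-0.036  0.056  0.006] P [0.4922 0.2743 0.1551] 36.25
```

Still hanging, so I'm continuing slowly.

```bash

python3 -m jog '[{"delta_pos":[0,0,0.08],"turn":[0,0,0]},{"delta_pos":[0,0,0.16],"turn":[0,0,0]},{"delta_pos":[0,0,0.24],"turn":[0,0,0]},{"delta_pos":[0,0,0.32],"turn":[0,0,0]},{"delta_pos":[0,0,0.4],"turn":[0,0,0]},{"delta_pos":[0,0,0.48],"turn":[0,0,0]},{"delta_pos":[0,0,0.56],"turn":[0,0,0]},{"delta_pos":[0,0,0.64],"turn":[0,0,0]}]' | grep -E 'clock|ft|pos'
python3 f.py 3
python3 -m jog '[{"delta_pos":[0,0,0.08],"turn":[0,0,0]},{"delta_pos":[0,0,0.16],"turn":[0,0,0]},{"delta_pos":[0,0,0.24],"turn":[0,0,0]},{"delta_pos":[0,0,0.32],"turn":[0,0,0]},{"delta_pos":[0,0,0.4],"turn":[0,0,0]},{"delta_pos":[0,0,0.48],"turn":[0,0,0]},{"delta_pos":[0,0,0.56],"turn":[0,0,0]},{"delta_pos":[0,0,0.64],"turn":[0,0,0]}]' | grep -E 'clock|ft|pos'
python3 f.py 3
```

```text
clock: 37.05
tcp_pos: [0.4923, 0.2743, 0.1488]
ft_force: [-0.3, 0.4, -1.3]
F [-0.5  -0.15 -1.5 ] sd [0.44 0.27 0.04] T [-0.026 -0.007  0.018] P [0.4922 0.2743 0.1487] 37.2
clock: 38.0
tcp_pos: [0.4922, 0.2744, 0.1424]
ft_force: [1.0, 0.0, -1.3]
F [-0.13  0.17 -1.99] sd [0.63 0.5  0.57] T [0.012 0.004 0.004] P [0.4921 0.2743 0.1423] 38.15
```

The lid is down at about 0.1495, which matches the measured platform height of 48 mm. I'll lower the hook to mid-gap and check the placing before withdrawing.

```bash

python3 -m jog '[{"delta_pos":[0,0,0.15],"turn":[0,0,0]},{"delta_pos":[0,0,0.3],"turn":[0,0,0]},{"delta_pos":[0,0,0.45],"turn":[0,0,0]},{"delta_pos":[0,0,0.6],"turn":[0,0,0]},{"delta_pos":[0,0,0.75],"turn":[0,0,0]},{"delta_pos":[0,0,0.85],"turn":[0,0,0]},{"delta_pos":[0,0,0.85],"turn":[0,0,0]},{"delta_pos":[0,0,0.85],"turn":[0,0,0]}]' | grep -E 'clock|ft|pos'
python3 f.py 2; python3 loop.py 15
python3 - <<'E'
from h import *
for n in('side','scene'):
    d=load(n+'15.npz');h=cv2.cvtColor(d['frame'],cv2.COLOR_RGB2HSV);c=proj(d,[.487,.256,.076])[0].astype(int)
    m=((h[...,0]<12)&(h[...,1]>130)).astype(np.uint8);k=m*0;k[max(0,c[1]-45):c[1]+45,c[0]-60:c[0]+60]=m[max(0,c[1]-45):c[1]+45,c[0]-60:c[0]+60]
    nn,l,st,ce=cv2.connectedComponentsWithStats(k);i=1+st[1:,4].argmax();ct=contour((l==i).astype(np.uint8))
    P=plane(d,cv2.convexHull(ct)[:,0],.076)[:,:2].astype(np.float32);print(n,c,st[i],cv2.minEnclosingCircle(P))
E
```

```text
clock: 38.95
tcp_pos: [0.4922, 0.2743, 0.1339]
ft_force: [-0.6, -0.0, -0.4]
F [ 0.5  -0.13 -1.92] sd [0.43 0.43 0.46] T [ 0.033  0.015 -0.011] P [0.4923 0.2743 0.134 ] 39.05
[0.49226832 0.27434461 0.13399643] [-0.38160944  0.40457285 -1.58678901] 39.2
side [220 174] [ 191  153   61   44 1891] ((0.4902745485305786, 0.2592739462852478), 0.10142194479703903)
scene [338 200] [ 310  184   58   37 1350] ((0.4890374541282654, 0.2530195415019989), 0.10321804881095886)
```

The lid is centred at (0.489, 0.256), within a few mm of the stand axis. I'll withdraw, rise and return to the rest.

```bash

python3 -m jog '[{"delta_pos":[0.6,0,0],"turn":[0,0,0]},{"delta_pos":[1.5,0,0],"turn":[0,0,0]},{"delta_pos":[2.5,0,0],"turn":[0,0,0]},{"delta_pos":[3.5,0,0],"turn":[0,0,0]},{"delta_pos":[4.5,0,0],"turn":[0,0,0]},{"delta_pos":[5.5,0,0],"turn":[0,0,0]},{"delta_pos":[6.3,0,0],"turn":[0,0,0]},{"delta_pos":[6.5,0,0],"turn":[0,0,0]}]' | grep -E 'clock|ft|pos'
python3 -m jog '[{"delta_pos":[0,0,-1],"turn":[0,0,0]},{"delta_pos":[0,0,-3],"turn":[0,0,0]},{"delta_pos":[0,0,-5.5],"turn":[0,0,0]},{"delta_pos":[0,0,-8],"turn":[0,0,0]},{"delta_pos":[0,0,-10.5],"turn":[0,0,0]},{"delta_pos":[0,0,-13],"turn":[0,0,0]},{"delta_pos":[0,0,-14.4],"turn":[0,0,0]},{"delta_pos":[0,0,-14.4],"turn":[0,0,0]}]' | grep -E 'clock|ft|pos'
python3 -m jog '[{"delta_pos":[-0.8,-0.55,0],"turn":[0,0,0]},{"delta_pos":[-2.4,-1.65,0],"turn":[0,0,0]},{"delta_pos":[-4.5,-3.1,0],"turn":[0,0,-0.02]},{"delta_pos":[-6.6,-4.6,0],"turn":[0,0,-0.03]},{"delta_pos":[-8.7,-6.1,0],"turn":[0,0,-0.04]},{"delta_pos":[-10.9,-7.6,0],"turn":[0,0,-0.05]},{"delta_pos":[-13.1,-9.2,0],"turn":[0,0,-0.06]},{"delta_pos":[-15.4,-10.8,0],"turn":[0,0,-0.06]}]' | grep -E 'clock|ft|pos'
python3 - <<'E'
from plant import manip
import numpy as np
s=manip.sense();R=np.array(s['tcp_rot']);p=np.array(s['tcp_pos'])
print(p,(R.T@(np.array([.6517,-.0099,.277])-p)*100).round(2),'yaw',np.degrees(np.arctan2(R[1,0],R[0,0])).round(2))
E
```

```text
clock: 40.0
tcp_pos: [0.4296, 0.2958, 0.134]
ft_force: [0.1, 0.8, -2.3]
clock: 40.8
tcp_pos: [0.4325, 0.296, 0.281]
ft_force: [-0.4, -0.7, -1.5]
clock: 41.6
tcp_pos: [0.5413, 0.1414, 0.2764]
ft_force: [-0.1, 0.4, -2.4]
[0.54129917 0.14142463 0.27635294] [-14.7  -11.61  -0.08] yaw 164.42
```

```bash

python3 -m jog '[{"delta_pos":[-2.2,-1.75,0],"turn":[0,0,-0.01]},{"delta_pos":[-4.6,-3.7,0],"turn":[0,0,-0.02]},{"delta_pos":[-7,-5.6,0],"turn":[0,0,-0.03]},{"delta_pos":[-9.4,-7.5,0],"turn":[0,0,-0.04]},{"delta_pos":[-11.8,-9.4,0],"turn":[0,0,-0.054]},{"delta_pos":[-13.6,-10.8,0],"turn":[0,0,-0.054]},{"delta_pos":[-14.77,-11.7,0],"turn":[0,0,-0.054]},{"delta_pos":[-14.77,-11.7,0],"turn":[0,0,-0.054]}]' | grep -E 'clock|ft|pos'
python3 f.py 2
python3 loop.py 16
python3 - <<'E'
from plant import manip
from h import *
s=manip.sense();R=np.array(s['tcp_rot']);p=np.array(s['tcp_pos'])
print(p,(R.T@(np.array([.6517,-.0099,.078])-p)*100).round(2),'yaw',np.degrees(np.arctan2(R[1,0],R[0,0])).round(2))
# same-pose comparison with picture 6 (just after the grasp): has the grip slipped in the hand?
a,b=load('wrist6.npz')['frame'],load('wrist16.npz')['frame']
ga,gb=[cv2.cvtColor(x,cv2.COLOR_RGB2GRAY)[150:360,230:330].astype(np.float32) for x in(a,b)]
print('slip px',cv2.phaseCorrelate(ga,gb,cv2.createHanningWindow((100,210),cv2.CV_32F)))
for n in('side','scene'):
    u=np.array([np.cos(np.radians(-12.5)),np.sin(np.radians(-12.5)),0]);g=p+[0,0,.04]
    d=load(n+'16.npz');print(n,'corner,tip pred',proj(d,[g+u*x+[0,0,-.085] for x in(-.02,.02)]).round(1).tolist())
E
```

```text
clock: 42.4
tcp_pos: [0.6525, -0.0119, 0.2753]
ft_force: [-0.4, 0.5, -1.6]
F [-0.35  0.74 -1.76] sd [0.01 0.19 0.03] T [-0.002  0.01  -0.034] P [ 0.6517 -0.0101  0.2761] 42.5
[ 0.65142173 -0.00847419  0.27773812] [ 0.83295012  0.39658727 -1.4965544 ] 42.65
[ 0.65142173 -0.00847419  0.27773812] [-0.07 -0.14 19.97] yaw 167.57
slip px ((0.032846577530648347, 0.03557776981901384), 0.7642280077051233)
side corner,tip pred [[309.6, 165.7], [321.9, 161.8]]
scene corner,tip pred [[300.6, 212.2], [305.8, 221.1]]
```

No slip in the hand. Lowering into the rest.

```bash

python3 -m jog '[{"delta_pos":[0,-0.1,1],"turn":[0,0,0]},{"delta_pos":[0,-0.1,3],"turn":[0,0,0]},{"delta_pos":[0,-0.1,5],"turn":[0,0,0]},{"delta_pos":[0,-0.1,7],"turn":[0,0,0]},{"delta_pos":[0,-0.1,9],"turn":[0,0,0]},{"delta_pos":[0,-0.1,11],"turn":[0,0,0]},{"delta_pos":[0,-0.1,13],"turn":[0,0,0]},{"delta_pos":[0,-0.1,14.5],"turn":[0,0,0]}]' | grep -E 'clock|ft|pos'
python3 -m jog '[{"delta_pos":[0,0,1.2],"turn":[0,0,0]},{"delta_pos":[0,0,2.4],"turn":[0,0,0]},{"delta_pos":[0,0,3.4],"turn":[0,0,0]},{"delta_pos":[0,0,4.2],"turn":[0,0,0]},{"delta_pos":[0,0,4.6],"turn":[0,0,0]},{"delta_pos":[0,0,4.6],"turn":[0,0,0]},{"delta_pos":[0,0,4.6],"turn":[0,0,0]},{"delta_pos":[0,0,4.6],"turn":[0,0,0]}]' | grep -E 'clock|ft|pos'
python3 f.py 3
```

```text
clock: 43.45
tcp_pos: [0.6506, -0.0093, 0.131]
ft_force: [-0.2, 0.1, -1.7]
clock: 44.25
tcp_pos: [0.6524, -0.0102, 0.0876]
ft_force: [0.2, 0.5, -1.9]
F [-0.36  0.07 -2.12] sd [0.35 0.12 0.34] T [-0.018 -0.028 -0.015] P [ 0.6523 -0.0102  0.0875] 44.4
```

```bash

python3 -m jog '[{"delta_pos":[0,0,0.15],"turn":[0,0,0]},{"delta_pos":[0,0,0.3],"turn":[0,0,0]},{"delta_pos":[0,0,0.45],"turn":[0,0,0]},{"delta_pos":[0,0,0.6],"turn":[0,0,0]},{"delta_pos":[0,0,0.75],"turn":[0,0,0]},{"delta_pos":[0,0,0.85],"turn":[0,0,0]},{"delta_pos":[0,0,0.9],"turn":[0,0,0]},{"delta_pos":[0,0,0.9],"turn":[0,0,0]}]' | grep -E 'clock|ft|pos'
python3 f.py 4
```

```text
clock: 45.2
tcp_pos: [0.6518, -0.0101, 0.0784]
ft_force: [-1.9, 0.3, 3.5]
F [-2.9   0.28  4.29] sd [0.56 0.36 0.78] T [0.011 0.557 0.009] P [ 0.6518 -0.0101  0.0784] 45.4
```

Seated in the rest with contact upward. Releasing and backing straight up.

```bash

python3 -m jog '[{"delta_pos":[0,0,0],"turn":[0,0,0]},{"delta_pos":[0,0,0],"turn":[0,0,0]},{"delta_pos":[0,0,0],"turn":[0,0,0]},{"delta_pos":[0,0,0],"turn":[0,0,0]},{"delta_pos":[0,0,0],"turn":[0,0,0]},{"delta_pos":[0,0,0],"turn":[0,0,0]},{"delta_pos":[0,0,0],"turn":[0,0,0]},{"delta_pos":[0,0,0],"turn":[0,0,0]}]' 8.54
python3 -m jog '[{"delta_pos":[0,0,-0.5],"turn":[0,0,0]},{"delta_pos":[0,0,-1.5],"turn":[0,0,0]},{"delta_pos":[0,0,-3],"turn":[0,0,0]},{"delta_pos":[0,0,-5],"turn":[0,0,0]},{"delta_pos":[0,0,-7],"turn":[0,0,0]},{"delta_pos":[0,0,-8.7],"turn":[0,0,0]},{"delta_pos":[0,0,-9.2],"turn":[0,0,0]},{"delta_pos":[0,0,-9.2],"turn":[0,0,0]}]' | grep -E 'clock|ft|pos'
python3 loop.py 17
python3 - <<'E'
from h import *
d=load('wrist17.npz');hsv=cv2.cvtColor(d['frame'],cv2.COLOR_RGB2HSV)
c=proj(d,[.652,-.01,.131])[0];x,y=c.astype(int)
m=(hsv[...,0]<24)&(hsv[...,1]>150);M=np.zeros_like(m);M[max(0,y-100):y+100,x-40:x+40]=m[max(0,y-100):y+100,x-40:x+40]
print(c,cv2.minAreaRect(plane(d,contour(blob(M,(x,y))),.131)[:,:2].astype(np.float32)))
for n in('side','scene'):
    d=load(n+'17.npz');h=cv2.cvtColor(d['frame'],cv2.COLOR_RGB2HSV);c=proj(d,[.487,.256,.076])[0].astype(int)
    m=((h[...,0]<12)&(h[...,1]>130)).astype(np.uint8);k=m*0;k[max(0,c[1]-45):c[1]+45,c[0]-60:c[0]+60]=m[max(0,c[1]-45):c[1]+45,c[0]-60:c[0]+60]
    nn,l,st,ce=cv2.connectedComponentsWithStats(k);i=1+st[1:,4].argmax();ct=contour((l==i).astype(np.uint8))
    print(n,cv2.minEnclosingCircle(plane(d,cv2.convexHull(ct)[:,0],.076)[:,:2].astype(np.float32)))
E
```

```text
clock: 46.2
tcp_pos: [0.6518, -0.0101, 0.0779]
tcp_rot: [[-0.976, 0.216, 0.0], [0.216, 0.976, 0.0], [-0.0, 0.0, -1.0]]
ft_force: [-0.2, 0.7, 0.3]
gripper_width: 0.0853
grip_force: 0.0
clock: 47.0
tcp_pos: [0.6526, -0.0102, 0.1714]
ft_force: [-0.8, 0.1, -0.1]
[ 0.65124873 -0.0100247   0.16891938] [-0.16336603 -0.06978175 -0.73201127] 47.15
[276.87540572 222.460463  ] ((0.6522818803787231, -0.010505907237529755), (0.020325521007180214, 0.09589510411024094), 77.71272277832031)
side ((0.49073582887649536, 0.259776771068573), 0.10220009833574295)
scene ((0.4974699914455414, 0.25859200954437256), 0.10160371661186218)
```

The lifter measures within 1 mm of where it lay at the start, with the same yaw. The lid is on the platform near its centre, and the robot is clear. Handing in.

```bash
python3 -c "
from plant import manip
print(manip.job_done())"
```

```text
the job is handed in; nothing more can be done
None
```

I handed in the job at about 47 s. The lid stands within about 12 mm of the stand's centre by camera, the lifter is back in its rest within 1 mm of its starting place, and the gripper is open and clear; no verdict came back.

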